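# Clamp a bottle with the star handle

## Robot

A 6-joint arm with a two-finger parallel gripper is mounted at the origin on the work surface. World frame = base frame: x ahead of the robot, y to its left, z up, the work surface at z = 0. Lengths are in mm, angles in rad, forces in N, time in s.
With the tool pointing down it reaches from about 250 to 800 mm from the base axis. Payload 3.9 kg.
Tool frame: the origin (TCP) lies at the very end of the fingers, on their centre line; the grasp point (between the pads) lies ctrl.hold_point_z behind it (ctrl.hold_point_z is the distance from the TCP to the grasp point, in mm); z points along the fingers, x is the direction in which the jaws open and shut, and the axes are right-handed (so a half turn about z gives the same grasp; the last joint's range is limited). The gripper opens to 85 mm and grips with 20 to 120 N. Pads are 22 mm wide; open, the fingers measure 114 mm over their backs; the gripper's body (76 mm by 85 mm) begins 54 mm behind the grasp point. The pads swing forward as they close: fully open they stand 13 mm farther back than shut.
Start: joints at [-1.169, 0.26, -0.138, 1.173, 0, 1.571], TCP at [205.309, -483.18, 231.304] pointing down, gripper open.
Joint ranges: [-2.78, 2.78], [-0.83, 1.72], [-1.28, 1.37], [-1.9, 2.12], [-1.57, 1.48], [-3.14, 3.14]. Speed limits (rad/s): [2.57, 2.57, 3.14, 3.14, 3.14, 3.14].

## Interface

Orientations are given as [roll, pitch, yaw] about the fixed x, y, z axes, in that order (R = Rz(yaw) Ry(pitch) Rx(roll)).
In Python, from rig import status, cams, order, ctrl gives the robot as it stands.
- The arm moves only by the tool step_arm, never from a script. Its argument "deltas" is a list of rows, each an object of numbers: "jaw": the closure, from 0 (fully open) to 1 (shut); "x", "y", "z": the shift along the tool's x, y, z in m; "wx", "wy", "wz": the turn, a rotation vector about the tool's x, y, z in rad. A call has 1 to 8 rows; each row is the pose to reach, as a shift and turn from the pose commanded when the call began, along the tool's axes at that moment; what a row does not reach only later rows make up. A row lasts 1/10 s, in which the tool goes at most 50 mm and 8.59 degrees, less where a joint would pass 70% of its speed; a pose out of reach is approached as far as the arm can. A call with a gripper value outside its range is refused whole. The fingers move at their own pace and stop on an object; the grip force is fixed at half the most. Time passes only in rows, so rows that repeat a pose let the fingers close. It gives the time, the measured TCP pose, the force and the opening at its end, in the units of the state.
- status.get_state(): the state, without advancing time (a new reading comes with each control period).
- cams.capture(name): name is "side" or "top" or "wrist"; returns a dict with "color" (480x640x3 uint8, red, green, blue), "fx", "fy", "cx", "cy" (pixels), "world_from_camera" (4x4, takes a point from camera to world coordinates); the wrist camera has in their place "hand_eye" (4x4, takes a point from camera to tool coordinates, whose origin is the TCP and whose axes are the tool frame's). Camera axes: x right, y down, z forward; pixel columns grow to the right and rows downward; lengths in mm; the calibration is good to about 2 mm. The wrist camera is an equidistant fisheye: a pixel r from the principal point sees the ray r / f radians off the axis. A picture is of the moment at which its call begins: read the wrist's pose just before it. There is no depth.
- order.close_job(): hands the job in, once; it reports no verdict.
The state is a dict: "time": time; "joints": joint angles; "joint_vel": joint speeds; "joint_efforts": joint torques, N m; "ee_pos": TCP position; "tcp_rot": TCP orientation; "contact_force": force on the tool from outside, world axes, zero at the start; "wrist_torque": the same for the moment, N m; "grip_width": opening from 0.0 (shut) to 1.0 (fully open).
Only numpy, scipy, OpenCV 4.12 (cv2) and the standard library are available. Lean on these libraries where they do the work, as an engineer would, in place of code of your own. Each camera call takes 0.05 s, during which the arm holds its last target.

## Task

Stand the amber bottle upright in the cradle of the bottle clamp and let go of it. Then wind the clamp's four-spoked star handle clockwise (seen from above), pushing spoke after spoke, until the jaw has driven the bottle against the V-shaped stop and holds it snugly; stop as soon as the handle goes firm, without knocking or straining the handle or crushing the bottle. Move the jaw only by its handle, leave the other things where they stand, and end with your hand off everything.

Things in the scene. Friction and masses are not known exactly. Their poses are not given: they have to be found in the camera images.
- clamp: Bottle clamp fixed to the table. Origin on the table under its middle; y runs along the machine, from the star handle (y = -150 mm) to the cradle (y = +100), z up. Base plate 12 mm thick, 130 mm wide, y = -220 to +180. At y = -150 a blue gearbox, 85 x 85 mm, top 110 mm above the table, with the star handle above it. The steel rack beside the gearbox belongs to the jaw.
- hub (a point): Centre of the star handle on its upright axis, at mid-height of the spokes (140 mm above the table). Hub 42 mm in diameter. Four level round steel spokes, 14 mm thick, at right angles, with red 22 mm ball ends; 117 mm from axis to tip. 23 mm free between spokes and gearbox top. Axes as the clamp's.
- capstan (a joint): Angle of the star handle, rad, growing clockwise seen from above, 0 to 5.3, starts at 0 to 0.6. At 0 the spokes lie along the clamp's +x, +y, -x, -y; at q all have turned q clockwise. Each rad drives the jaw 22 mm towards the V stop. Stays where left. Winding takes about 6 N pushed 85 mm from the axis; 10 to 14 N there is snug; over 18 N crushes the bottle; 40 N, even a knock, harms the handle.
- jaw_front (a point): Front face of the yellow jaw (85 mm wide, top 86 mm above the table), driven along y by the handle. Ahead of it a round rubber pad (40 mm, 57 mm above the table) on a screw stud out by an unknown amount: pad face 23 to 53 mm ahead of this point. So it clamps at an unknown 3.0 to 4.4 rad of the handle; from there the push climbs 1 to 1.5 N per mm at 85 mm radius, and the gearing keeps the grip.
- cradle (a point): Where to stand the bottle: a point on the top of the base plate, 12 mm above the table, in front of the V stop. A bottle standing upright within 20 mm of it is in the cradle. Axes as the clamp's: the V stop (80 mm high) is towards +y, the jaw comes from -y.
- seat (a point): Where the bottle's foot centre comes to be when it is against the V stop: on the plate's top, 15 mm from the cradle point towards +y.
- bottle_mid (a point): The amber bottle with black cap and blank paper label: centre, half-way up (75 mm above its foot). 60 mm in diameter up to 98 mm, then a shoulder to the neck; cap 34 mm in diameter from 120 to 150 mm above the foot. 0.2 to 0.42 kg. Stands on the table.
- bottle_foot (a point): Centre of the underside of the amber bottle.
- white_mid (a point): A white bottle with blue cap, same shape as the amber one; bystander, not to be moved. Centre, half-way up.
- beaker: Clear plastic cup, 68 mm in diameter, 85 mm tall, bystander. Origin at its underside.
- funnel: Yellow funnel standing mouth down, 110 mm in diameter, 115 mm tall, bystander. Origin at its underside.
- yoke (a point): Middle of the underside of the dark steel yoke bar over the star handle, on its axis: bar along the clamp's x, 20 mm wide, 160 to 172 mm above the table, on posts at x = -138 and +138 mm. A finger from above can sweep only one side of the bar at a time (no spoke can be followed under it), then must lift and take the next spoke.

How it is judged:
By the outcome, as a careful person would: the job done as asked, in the order asked, and still so for the second after the job is handed in, with the robot touching nothing.
It also fails if it takes over 69 s, if anything falls off the work surface, if the arm or the gripper's body presses on something with over 40 N, if the wrist force passes 120 N, or if a joint passes its speed limit or range.

## Working session

There is one attempt and no reset: what is moved stays moved. The work goes in short steps, Python scripts to look and compute and a tool call to move; the robot and the scene stay as the last step left them, time stands still between calls to the robot, and variables do not carry over. Pictures are saved under pics/ and viewed, and the job is handed in when it is done.

Besides the shell and the picture viewer there is one more tool, called after ">>>" as name(argument=value, ...) on one line, values as JSON. step_arm: Moves the arm, as the interface text tells. Its arguments: {"type":"object","properties":{"deltas":{"type":"array","items":{"type":"object","properties":{"jaw":{"type":"number"},"x":{"type":"number"},"y":{"type":"number"},"z":{"type":"number"},"wx":{"type":"number"},"wy":{"type":"number"},"wz":{"type":"number"}}}}},"required":["deltas"]}

```bash
mkdir -p pics; ls; python3 - <<'E'
from rig import status,cams,order,ctrl
import cv2,numpy as np
print(status.get_state(), ctrl.hold_point_z)
for n in ["side","top","wrist"]:
    d=cams.capture(n); cv2.imwrite(f"pics/{n}0.png",d["color"][:,:,::-1])
    print(n,{k:(np.round(v,4).tolist() if k!='color' else 0) for k,v in d.items()})
E
```

```text
pics
{'time': 0.0, 'joints': array([-1.16900785e+00,  2.60642388e-01, -1.39400513e-01,  1.17267655e+00,
       -7.08057972e-06,  1.57081694e+00]), 'joint_vel': array([ 0.00082968,  0.00021716, -0.00127968,  0.00088168, -0.00046463,
       -0.0004614 ]), 'joint_efforts': array([ 2.72769044e-03, -4.05676818e+01,  2.53924030e+01,  1.89236709e-02,
        2.22559311e-04,  9.99495313e-07]), 'ee_pos': array([ 205.0382648 , -482.55891802,  230.47482056]), 'tcp_rot': array([ 3.14158553e+00,  1.92312219e-03, -1.16902846e+00]), 'contact_force': array([ 1.25691126, -0.98726292, -0.72203437]), 'wrist_torque': array([0.02549545, 0.01798437, 0.02315959]), 'grip_width': 1.0017690499825722} 18.700000000000003
side {'color': 0, 'fx': 559.094, 'fy': 559.094, 'cx': 317.6898, 'cy': 233.4307, 'world_from_camera': [[-0.9892, -0.07, 0.1291, 401.1667], [-0.1468, 0.4885, -0.8601, 1046.1268], [-0.0029, -0.8697, -0.4935, 668.2342], [0.0, 0.0, 0.0, 1.0]]}
top {'color': 0, 'fx': 475.4648, 'fy': 475.4648, 'cx': 323.8814, 'cy': 236.3141, 'world_from_camera': [[-0.0085, -0.9871, 0.1597, 403.5308], [-0.9997, 0.0119, 0.02, 65.0197], [-0.0216, -0.1594, -0.987, 994.7435], [0.0, 0.0, 0.0, 1.0]]}
wrist {'color': 0, 'fx': 371.6483, 'fy': 371.6483, 'cx': 321.3231, 'cy': 237.633, 'hand_eye': [[1.0, 0.0009, -0.0004, -0.3855], [-0.0007, 0.964, 0.2661, -66.998], [0.0006, -0.2661, 0.964, -142.4071], [0.0, 0.0, 0.0, 1.0]]}
```

View pics/top0.png

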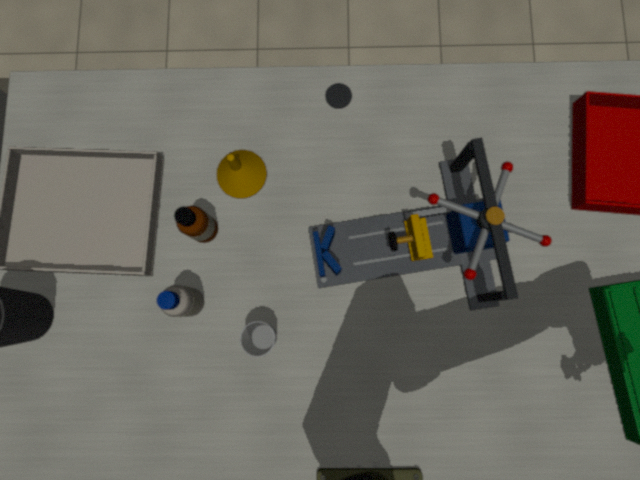

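View pics/side0.png

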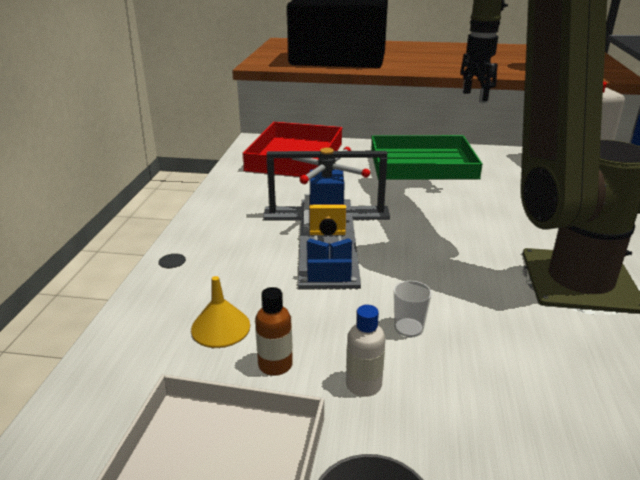

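View pics/wrist0.png

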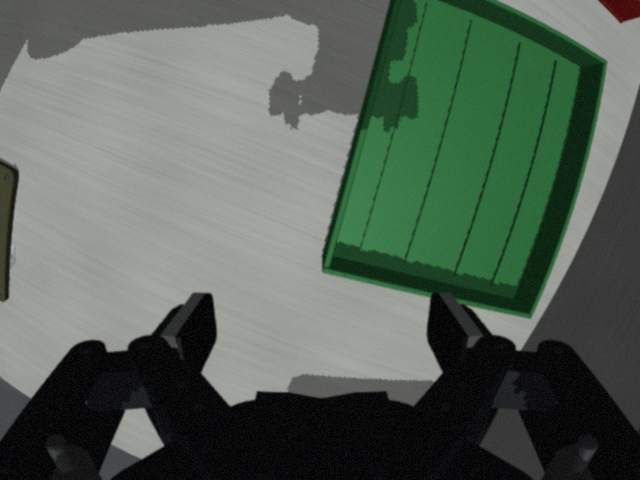

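The top view (up = world +x, left = +y) shows the amber bottle's cap at (187,217), the white bottle at (168,301) and the funnel at (240,173). The clamp runs from the V stop at (325,250) to the hub at (493,215), with red balls at (508,167), (546,241), (470,274) and (433,199). The side view shows the same things. Next I'll segment and triangulate.

```bash
cat > h.py <<'E'
import numpy as np,cv2
from rig import status,cams,order,ctrl
def blobs(img,lo,hi,amin=15,roi=None):
    hsv=cv2.cvtColor(img,cv2.COLOR_RGB2HSV)
    m=cv2.inRange(hsv,np.array(lo),np.array(hi))
    if roi:
        z=np.zeros_like(m);x0,y0,x1,y1=roi;z[y0:y1,x0:x1]=m[y0:y1,x0:x1];m=z
    n,l,s,c=cv2.connectedComponentsWithStats(m)
    return [(np.round(c[i],1).tolist(),s[i].tolist()) for i in range(1,n) if s[i][4]>=amin]
def ray(d,uv):
    T=d["world_from_camera"]
    v=np.array([(uv[0]-d["cx"])/d["fx"],(uv[1]-d["cy"])/d["fy"],1.])
    v=T[:3,:3]@v
    return T[:3,3],v/np.linalg.norm(v)
def plane(d,uv,z):
    o,v=ray(d,uv); return o+v*(z-o[2])/v[2]
def tri(rays):
    A=np.zeros((3,3));b=np.zeros(3)
    for o,v in rays:
        P=np.eye(3)-np.outer(v,v);A+=P;b+=P@o
    x=np.linalg.solve(A,b)
    return x,[float(np.linalg.norm((np.eye(3)-np.outer(v,v))@(x-o))) for o,v in rays]
def proj(d,p):
    T=np.linalg.inv(d["world_from_camera"]);q=T[:3,:3]@np.asarray(p,float)+T[:3,3]
    return d["cx"]+d["fx"]*q[0]/q[2],d["cy"]+d["fy"]*q[1]/q[2]
def crop(img,box,s,name):
    x0,y0,x1,y1=box
    cv2.imwrite(name,cv2.resize(img[y0:y1,x0:x1],None,fx=s,fy=s,interpolation=cv2.INTER_CUBIC)[:,:,::-1])
E
python3 - <<'E'
from h import *
import pickle
t=cams.capture("top");s=cams.capture("side");pickle.dump((t,s),open("c0.pkl","wb"))
a=t["color"];b=s["color"]
crop(a,(300,125,560,320),3,"pics/tc.png");crop(b,(230,110,430,300),3.1,"pics/sc.png");crop(a,(140,140,300,360),2.7,"pics/tb.png")
for nm,im,roi in(("top",a,(400,140,560,300)),("side",b,(250,130,400,200))):
    print(nm,"red",blobs(im,(0,150,90),(6,255,255),8,roi))
print("topblue",blobs(a,(105,120,60),(125,255,255),20));print("sideblue",blobs(b,(105,120,60),(125,255,255),20))
print("yellow",blobs(a,(18,150,80),(30,255,255),20),blobs(b,(18,150,80),(30,255,255),20))
print("black",blobs(a,(0,0,0),(180,255,32),20,(150,190,230,250)),blobs(b,(0,0,0),(180,255,32),20,(250,280,300,320)))
print("amber",blobs(a,(5,150,40),(16,255,255),20,(150,190,230,250)),blobs(b,(5,150,40),(16,255,255),20,(250,280,300,380)))
E
```

```text
top red [([508.0, 166.2], [504, 162, 9, 9, 63]), ([433.7, 198.4], [430, 194, 9, 10, 65]), ([546.0, 240.7], [542, 236, 9, 10, 65]), ([470.4, 274.1], [466, 270, 10, 10, 62])]
side red [([289.6, 143.9], [250, 130, 92, 43, 1586]), ([347.5, 148.3], [345, 147, 5, 4, 13]), ([276.9, 162.9], [275, 159, 5, 8, 14]), ([284.1, 161.2], [281, 159, 6, 5, 11]), ([294.1, 171.4], [275, 161, 34, 22, 243]), ([308.3, 166.2], [306, 164, 7, 5, 14]), ([365.7, 172.0], [362, 169, 8, 8, 40])]
topblue [([469.0, 204.9], [463, 203, 11, 5, 34]), ([466.9, 227.6], [460, 214, 16, 32, 279]), ([324.8, 250.8], [313, 226, 28, 50, 588]), ([505.5, 234.9], [503, 230, 6, 11, 37]), ([165.9, 299.7], [157, 291, 18, 18, 263])]
sideblue [([329.0, 178.2], [311, 169, 33, 16, 303]), ([330.1, 251.9], [307, 239, 45, 25, 471]), ([368.1, 316.8], [357, 305, 21, 27, 413])]
yellow [([241.4, 174.4], [217, 150, 49, 48, 1756]), ([494.6, 215.4], [486, 207, 18, 18, 249]), ([421.3, 236.9], [410, 214, 23, 46, 642]), ([405.7, 225.8], [404, 221, 4, 11, 26]), ([406.9, 243.4], [397, 236, 18, 25, 137])] [([326.9, 150.8], [321, 148, 12, 6, 50]), ([327.1, 217.0], [309, 204, 37, 31, 845]), ([219.7, 321.5], [192, 276, 58, 72, 2219])]
black [([185.2, 216.3], [175, 207, 21, 19, 293])] [([271.7, 300.3], [263, 288, 19, 25, 420])]
amber [([195.2, 223.3], [178, 206, 30, 30, 418])] [([273.0, 323.3], [256, 307, 35, 31, 819]), ([274.8, 365.4], [258, 354, 34, 21, 417])]
```

View pics/tc.png

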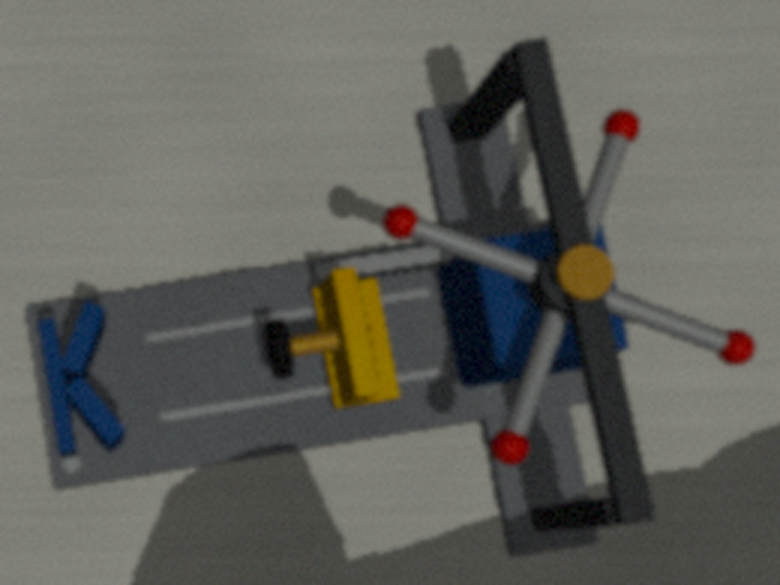

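View pics/sc.png

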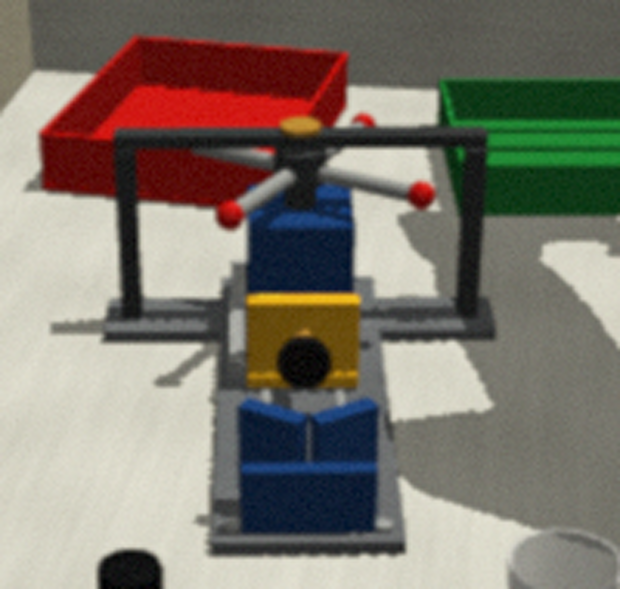

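View pics/tb.png

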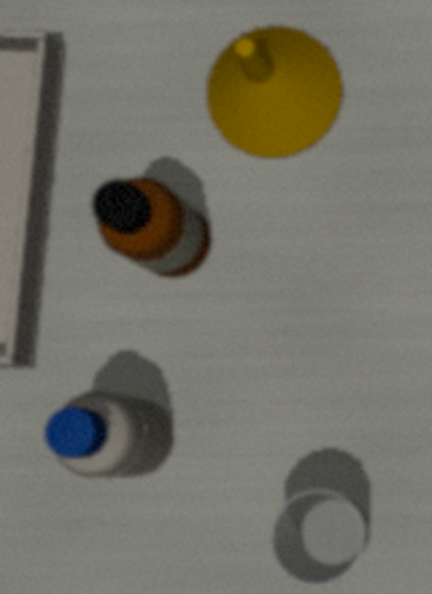

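```bash
python3 - <<'E'
from h import *
import pickle
t,s=pickle.load(open("c0.pkl","rb"))
np.set_printoptions(precision=1,suppress=True)
B=np.array([plane(t,p,140)for p in[(508.0,166.2),(546,240.7),(470.4,274.1),(433.7,198.4)]])
print(B,B.mean(0),np.linalg.norm(B[0]-B[2]),np.linalg.norm(B[1]-B[3]))
hub=B.mean(0);print("ang",[np.arctan2(*(b-hub)[[1,0]]) for b in B])
print("ball tri",tri([ray(t,(470.4,274.1)),ray(s,(365.7,172.0))]),tri([ray(t,(433.7,198.4)),ray(s,(304.2,179))]))
print("amber cap",tri([ray(t,(185.2,216.3)),ray(s,(271.7,300.3))]))
print("white cap",tri([ray(t,(165.9,299.7)),ray(s,(368.1,316.8))]))
def c3(x,y):return (300+x/3,125+y/3)
P=[plane(t,c3(*p),12) for p in[(28,303),(57,487),(483,420),(313,255)]]
print("plate",P,np.linalg.norm(P[0]-P[1]))
d=P[0]-P[1];print("xdir",np.arctan2(d[1],d[0]));d=P[0]-P[3];print("ydir-90",np.arctan2(d[1],d[0])-np.pi/2);d=P[1]-P[2];print("ydir-90",np.arctan2(d[1],d[0])-np.pi/2)
# yoke bar ends top z172
Y=[plane(t,c3(*p),172) for p in[(532,42),(636,518)]]
d=Y[0]-Y[1];print("yoke",Y,(Y[0]+Y[1])/2,np.linalg.norm(d),np.arctan2(d[1],d[0]))
# V stop: back plate top edges z=92
V=[plane(t,c3(*p),92) for p in[(45,315),(67,455),(95,305),(117,435)]];print("V",V)
print("funnel",plane(t,(241.4,174.4),10))
# jaw
print("jaw",[plane(t,c3(*p),86) for p in[(345,270),(366,405)]],"pad",[plane(t,c3(*p),57) for p in[(262,348),(290,345)]])
E
```

```text
[[ 669.1 -259.4  140. ]
 [ 529.  -317.6  140. ]
 [ 470.3 -178.9  140. ]
 [ 609.9 -119.9  140. ]] [ 569.6 -218.9  140. ] 214.50206495409034 213.55627497566022
ang [np.float64(-0.3863647464995189), np.float64(-1.9610301208830656), np.float64(2.7580277329444125), np.float64(1.1841639292167085)]
ball tri (array([ 469.9, -178.3,  142. ]), [0.18974580975343563, 0.1897458097534802]) (array([ 608.4, -119.6,  141.4]), [1.146103075784997, 1.1461030757849644])
amber cap (array([582.7, 339.8, 134.1]), [0.7691342893894916, 0.7691342893897157])
white cap (array([428.1, 367.2, 139.5]), [1.8575830134039564, 1.8575830134039568])
plate [array([584.8, 115.3,  12. ]), array([456.2,  95.9,  12. ]), array([ 499.2, -197.2,   12. ]), array([616.6, -85. ,  12. ])] 130.08533559825665
xdir 0.1501113181757708
ydir-90 0.1571708195022139
ydir-90 0.14567042909345096
yoke [array([ 710.7, -196.1,  172. ]), array([ 426.9, -237.8,  172. ])] [ 568.8 -217.   172. ] 286.84977886628644 0.1460306499597462
V [array([562.1, 100.3,  92. ]), array([472. ,  86.9,  92. ]), array([568.2,  68.1,  92. ]), array([484.4,  55.1,  92. ])]
funnel [699.9 261.3  10. ]
jaw [array([590.3, -94. ,  86. ]), array([ 502.4, -103.9,   86. ])] pad [array([544.3, -42.2,  57. ]), array([546.1, -60.7,  57. ])]
```

Checks: amber cap mid at (583, 340, 134), against an expected 135. The balls triangulate to z 141–142, against 140. The plate measures 130 mm wide. The clamp yaw is 0.149 and the hub is at (569.6, -218.9), which gives q0 = 0.535. The cradle is at (532.5, 27.5), and the hub offset and the plate end agree on it. Next I move above the amber bottle.

>>> step_arm(deltas=[{"x": -0.61,"y": -0.669,"z": -0.05,"wz": -1.318,"jaw": 0},{"x": -0.61,"y": -0.669,"z": -0.05,"wz": -1.318,"jaw": 0},{"x": -0.61,"y": -0.669,"z": -0.05,"wz": -1.318,"jaw": 0},{"x": -0.61,"y": -0.669,"z": -0.05,"wz": -1.318,"jaw": 0},{"x": -0.61,"y": -0.669,"z": -0.05,"wz": -1.318,"jaw": 0},{"x": -0.61,"y": -0.669,"z": -0.05,"wz": -1.318,"jaw": 0},{"x": -0.61,"y": -0.669,"z": -0.05,"wz": -1.318,"jaw": 0},{"x": -0.61,"y": -0.669,"z": -0.05,"wz": -1.318,"jaw": 0}])

```text
schema error: expected keys jaw, x, y, z, wx, wy, wz
```

```bash
cat >> h.py <<'E'
from scipy.spatial.transform import Rotation as Ro
def delta(target,yaw=0.149):
    """tool-axis shift (m) and turn to target TCP pos with tool straight down at yaw"""
    s=status.get_state();R=Ro.from_euler("xyz",s["tcp_rot"]).as_matrix()
    d=R.T@(np.asarray(target,float)-s["ee_pos"])/1000
    w=Ro.from_matrix(R.T@Ro.from_euler("xyz",[np.pi,0,yaw]).as_matrix()).as_rotvec()
    print("t%.2f"%s["time"],"pos",s["ee_pos"].round(1),"rpy",s["tcp_rot"].round(3),"F",s["contact_force"].round(1),"g",round(s["grip_width"],3))
    print("shift",d.round(4),"turn",w.round(3))
E
python3 -c "
from h import *
delta([582.7,339.8,250]);print(status.get_state()['joints'].round(2))"
```

```text
t0.25 pos [ 205.2 -482.9  230.9] rpy [ 3.142e+00  1.000e-03 -1.169e+00] F [-0.4 -0.5  0.6] g 1.0
shift [-0.6096 -0.6692 -0.0186] turn [-1.000e-03  1.000e-03 -1.318e+00]
[-1.17  0.26 -0.14  1.17 -0.    1.57]
```

>>> step_arm(deltas=[{"x": -0.61,"y": -0.669,"z": -0.05,"wx": 0,"wy": 0,"wz": -1.318,"jaw": 0},{"x": -0.61,"y": -0.669,"z": -0.05,"wx": 0,"wy": 0,"wz": -1.318,"jaw": 0},{"x": -0.61,"y": -0.669,"z": -0.05,"wx": 0,"wy": 0,"wz": -1.318,"jaw": 0},{"x": -0.61,"y": -0.669,"z": -0.05,"wx": 0,"wy": 0,"wz": -1.318,"jaw": 0},{"x": -0.61,"y": -0.669,"z": -0.05,"wx": 0,"wy": 0,"wz": -1.318,"jaw": 0},{"x": -0.61,"y": -0.669,"z": -0.05,"wx": 0,"wy": 0,"wz": -1.318,"jaw": 0},{"x": -0.61,"y": -0.669,"z": -0.05,"wx": 0,"wy": 0,"wz": -1.318,"jaw": 0},{"x": -0.61,"y": -0.669,"z": -0.05,"wx": 0,"wy": 0,"wz": -1.318,"jaw": 0}])

```text
time: 1.05
ee_pos: [372.1, -118.2, 253.7]
tcp_rot: [3.141, -0.001, 0.037]
contact_force: [0.7, -1.2, 0.0]
grip_width: 0.995
```

```bash
python3 -c "
from h import *
delta([582.7,339.8,250]);print(status.get_state()['joints'].round(2))"
```

```text
t1.05 pos [ 372.1 -118.2  253.7] rpy [ 3.141e+00 -1.000e-03  3.700e-02] F [ 0.7 -1.2  0. ] g 0.995
shift [ 0.2273 -0.45    0.0037] turn [ 0.    -0.001 -0.112]
[-0.31  0.02 -0.37  1.18 -0.    1.23]
```

>>> step_arm(deltas=[{"x": 0.21,"y": -0.43,"z": 0,"wx": 0,"wy": 0,"wz": -0.11,"jaw": 0},{"x": 0.21,"y": -0.43,"z": 0,"wx": 0,"wy": 0,"wz": -0.11,"jaw": 0},{"x": 0.21,"y": -0.43,"z": 0,"wx": 0,"wy": 0,"wz": -0.11,"jaw": 0},{"x": 0.21,"y": -0.43,"z": 0,"wx": 0,"wy": 0,"wz": -0.11,"jaw": 0},{"x": 0.21,"y": -0.43,"z": 0,"wx": 0,"wy": 0,"wz": -0.11,"jaw": 0},{"x": 0.21,"y": -0.43,"z": 0,"wx": 0,"wy": 0,"wz": -0.11,"jaw": 0},{"x": 0.21,"y": -0.43,"z": 0,"wx": 0,"wy": 0,"wz": -0.11,"jaw": 0},{"x": 0.21,"y": -0.43,"z": 0,"wx": 0,"wy": 0,"wz": -0.11,"jaw": 0}])

```text
time: 1.85
ee_pos: [536.4, 246.7, 253.2]
tcp_rot: [3.141, -0.0, 0.142]
contact_force: [0.8, -0.8, 0.0]
grip_width: 1.001
```

```bash
cat >> h.py <<'E'
def wray(d,uv,st):
    R=Ro.from_euler("xyz",st["tcp_rot"]).as_matrix();H=d["hand_eye"]
    x,y=uv[0]-d["cx"],uv[1]-d["cy"];r=np.hypot(x,y);th=r/d["fx"]
    v=np.array([x/r*np.sin(th),y/r*np.sin(th),np.cos(th)])
    v=R@H[:3,:3]@v
    return R@H[:3,3]+st["ee_pos"],v/np.linalg.norm(v)
def wplane(d,uv,st,z):
    o,v=wray(d,uv,st);return o+v*(z-o[2])/v[2]
def wsnap(name):
    import pickle
    st=status.get_state();d=cams.capture("wrist");cv2.imwrite(f"pics/{name}.png",d["color"][:,:,::-1]);pickle.dump((d,st),open(name+".pkl","wb"));return d,st
E
python3 -c "
from h import *
delta([582.7,339.8,250]);wsnap('w1')"
```

```text
t1.85 pos [536.4 246.7 253.2] rpy [ 3.141 -0.     0.142] F [ 0.8 -0.8  0. ] g 1.001
shift [ 0.0589 -0.0856  0.0032] turn [ 0.    -0.    -0.007]
```

View pics/w1.png

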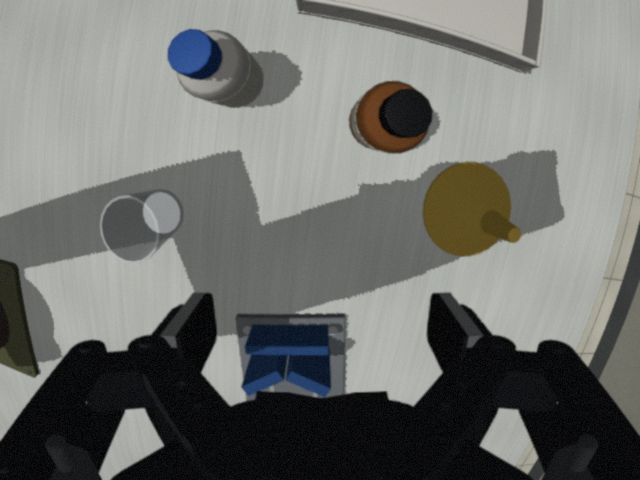

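The wrist view shows the amber bottle's black cap at about (406,112) and the V stop at (288,355).

```bash
python3 -c "
from h import *
import pickle
d,st=pickle.load(open('w1.pkl','rb'))
bl=blobs(d['color'],(0,0,0),(180,255,40),50,(370,75,440,150));print(bl)
t,s=pickle.load(open('c0.pkl','rb'))
for z in (135,150):print(z,wplane(d,bl[0][0],st,z))
print('top150',plane(t,(185.2,216.3),140))
print(tri([wray(d,bl[0][0],st),ray(t,(185.2,216.3)),ray(s,(271.7,300.3))]))
delta([582.7,339.8,250])
"
```

```text
[([405.2, 113.7], [379, 89, 53, 48, 1962])]
135 [582.06515809 340.08683645 135.        ]
150 [578.88197871 338.55353454 150.        ]
top150 [582.28871872 338.02256831 140.        ]
(array([582.56612282, 339.9762644 , 134.13322082]), [0.37160335506241465, 0.9390858654165413, 0.6242056852164617])
t1.90 pos [540.  254.  251.8] rpy [-3.136 -0.004  0.146] F [7.1 7.2 0.4] g 1.0
shift [ 0.0548 -0.0786  0.0024] turn [-0.006 -0.004 -0.003]
```

>>> step_arm(deltas=[{"x": 0.028,"y": -0.04,"z": 0.0,"wx": 0,"wy": 0,"wz": 0,"jaw": 0},{"x": 0.054,"y": -0.078,"z": 0.0,"wx": 0,"wy": 0,"wz": 0,"jaw": 0},{"x": 0.054,"y": -0.078,"z": 0.02,"wx": 0,"wy": 0,"wz": 0,"jaw": 0},{"x": 0.054,"y": -0.078,"z": 0.06,"wx": 0,"wy": 0,"wz": 0,"jaw": 0},{"x": 0.054,"y": -0.078,"z": 0.08,"wx": 0,"wy": 0,"wz": 0,"jaw": 0},{"x": 0.054,"y": -0.078,"z": 0.08,"wx": 0,"wy": 0,"wz": 0,"jaw": 0}])

```text
time: 2.5
ee_pos: [576.0, 327.9, 169.1]
tcp_rot: [3.139, 0.008, 0.141]
contact_force: [0.5, 0.5, 0.2]
grip_width: 0.999
```

```bash
python3 -c "
from h import *
delta([582.2,339.3,115]);wsnap('w2')"
```

```text
t2.50 pos [576.  327.9 169.1] rpy [3.139 0.008 0.141] F [0.5 0.5 0.2] g 0.999
shift [ 0.0082 -0.0105  0.054 ] turn [ 0.003  0.008 -0.008]
```

View pics/w2.png

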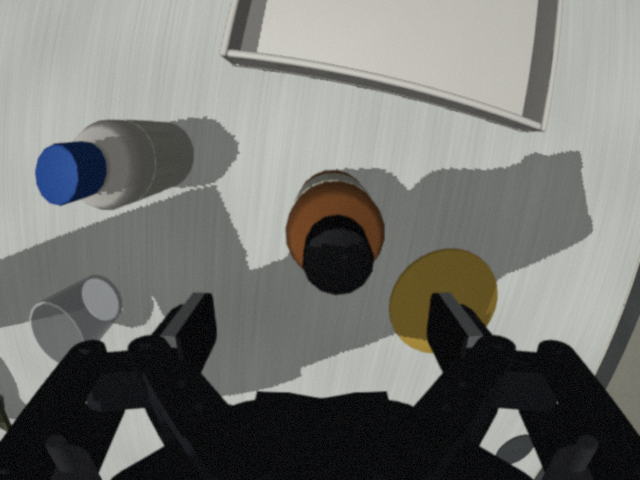

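The cap sits at about (338,255), nearly midway between the fingers. I'll centre the last 10 mm, then go down.

>>> step_arm(deltas=[{"x": 0.008,"y": -0.01,"z": 0.0,"wx": 0.003,"wy": 0.008,"wz": -0.008,"jaw": 0},{"x": 0.008,"y": -0.01,"z": 0.01,"wx": 0.003,"wy": 0.008,"wz": -0.008,"jaw": 0},{"x": 0.008,"y": -0.01,"z": 0.03,"wx": 0.003,"wy": 0.008,"wz": -0.008,"jaw": 0},{"x": 0.008,"y": -0.01,"z": 0.05,"wx": 0.003,"wy": 0.008,"wz": -0.008,"jaw": 0},{"x": 0.008,"y": -0.01,"z": 0.054,"wx": 0.003,"wy": 0.008,"wz": -0.008,"jaw": 0},{"x": 0.008,"y": -0.01,"z": 0.054,"wx": 0.003,"wy": 0.008,"wz": -0.008,"jaw": 0},{"x": 0.008,"y": -0.01,"z": 0.054,"wx": 0.003,"wy": 0.008,"wz": -0.008,"jaw": 0}])

```text
time: 3.25
ee_pos: [585.8, 340.9, 120.7]
tcp_rot: [-3.138, -0.01, 0.149]
contact_force: [0.5, 0.0, 0.0]
grip_width: 1.001
```

```bash
python3 -c "
from h import *
delta([582.2,339.3,115]);wsnap('w3')"
```

```text
t3.25 pos [585.8 340.9 120.7] rpy [-3.138 -0.01   0.149] F [0.5 0.  0. ] g 1.001
shift [-0.0039  0.0011  0.0056] turn [-0.004 -0.01   0.   ]
```

View pics/w3.png

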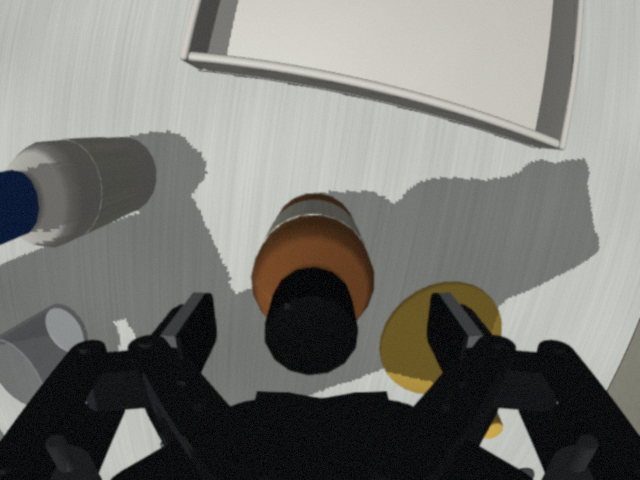

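The cap top is at (311,325), a few mm left of the finger midline. I'll correct by −3 mm, settle and close.

>>> step_arm(deltas=[{"x": -0.002,"y": 0,"z": 0.001,"wx": 0,"wy": 0,"wz": 0,"jaw": 0},{"x": -0.002,"y": 0,"z": 0.001,"wx": 0,"wy": 0,"wz": 0,"jaw": 0},{"x": -0.002,"y": 0,"z": 0.001,"wx": 0,"wy": 0,"wz": 0,"jaw": 0.6},{"x": -0.002,"y": 0,"z": 0.001,"wx": 0,"wy": 0,"wz": 0,"jaw": 1},{"x": -0.002,"y": 0,"z": 0.001,"wx": 0,"wy": 0,"wz": 0,"jaw": 1},{"x": -0.002,"y": 0,"z": 0.001,"wx": 0,"wy": 0,"wz": 0,"jaw": 1},{"x": -0.002,"y": 0,"z": 0.001,"wx": 0,"wy": 0,"wz": 0,"jaw": 1},{"x": -0.002,"y": 0,"z": 0.001,"wx": 0,"wy": 0,"wz": 0,"jaw": 1}])

```text
time: 4.1
ee_pos: [582.9, 340.2, 118.5]
tcp_rot: [-3.138, -0.008, 0.149]
contact_force: [-1.9, -0.5, 2.5]
grip_width: 0.381
```

```bash
python3 -c "
from h import *
delta([582.2,339.3,115]);wsnap('w4')"
```

```text
t4.10 pos [582.9 340.2 118.5] rpy [-3.138 -0.008  0.149] F [-1.9 -0.5  2.5] g 0.381
shift [-0.0008  0.0008  0.0035] turn [-0.003 -0.008  0.   ]
```

View pics/w4.png

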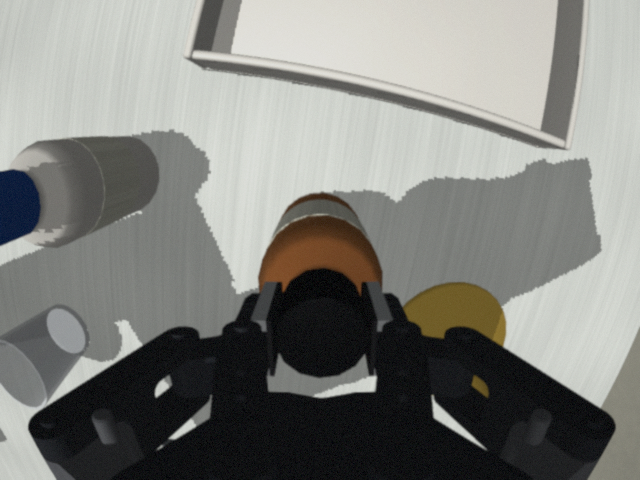

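Gripped: opening 0.381 is about 33 mm, against a 34 mm cap. Lifting.

>>> step_arm(deltas=[{"x": 0,"y": 0,"z": -0.005,"wx": 0,"wy": 0,"wz": 0,"jaw": 1},{"x": 0,"y": 0,"z": -0.02,"wx": 0,"wy": 0,"wz": 0,"jaw": 1},{"x": 0,"y": 0,"z": -0.045,"wx": 0,"wy": 0,"wz": 0,"jaw": 1},{"x": 0,"y": 0,"z": -0.075,"wx": 0,"wy": 0,"wz": 0,"jaw": 1},{"x": 0,"y": 0,"z": -0.1,"wx": 0,"wy": 0,"wz": 0,"jaw": 1},{"x": -0.003,"y": 0.01,"z": -0.12,"wx": 0,"wy": 0,"wz": 0,"jaw": 1},{"x": -0.01,"y": 0.03,"z": -0.12,"wx": 0,"wy": 0,"wz": 0,"jaw": 1},{"x": -0.019,"y": 0.06,"z": -0.12,"wx": 0,"wy": 0,"wz": 0,"jaw": 1}])

```text
time: 4.95
ee_pos: [572.9, 278.3, 238.5]
tcp_rot: [-3.138, -0.01, 0.151]
contact_force: [1.5, -0.4, -2.4]
grip_width: 0.383
```

```bash
python3 -c "
from h import *
delta([532.5,27.5,238])"
```

```text
t4.95 pos [572.9 278.3 238.5] rpy [-3.138 -0.01   0.151] F [ 1.5 -0.4 -2.4] g 0.383
shift [-0.0776  0.2419 -0.0012] turn [-0.004 -0.01   0.002]
```

>>> step_arm(deltas=[{"x": -0.01,"y": 0.033,"z": 0,"wx": 0,"wy": 0,"wz": 0,"jaw": 1},{"x": -0.022,"y": 0.07,"z": 0,"wx": 0,"wy": 0,"wz": 0,"jaw": 1},{"x": -0.035,"y": 0.11,"z": 0,"wx": 0,"wy": 0,"wz": 0,"jaw": 1},{"x": -0.048,"y": 0.15,"z": 0,"wx": 0,"wy": 0,"wz": 0,"jaw": 1},{"x": -0.06,"y": 0.19,"z": 0,"wx": 0,"wy": 0,"wz": 0,"jaw": 1},{"x": -0.07,"y": 0.22,"z": 0,"wx": 0,"wy": 0,"wz": 0,"jaw": 1},{"x": -0.076,"y": 0.236,"z": 0,"wx": 0,"wy": 0,"wz": 0,"jaw": 1},{"x": -0.076,"y": 0.238,"z": 0,"wx": 0,"wy": 0,"wz": 0,"jaw": 1}])

```text
time: 5.75
ee_pos: [531.6, 28.6, 236.6]
tcp_rot: [-3.139, -0.007, 0.146]
contact_force: [0.5, 0.6, -2.9]
grip_width: 0.382
```

```bash
python3 -c "
from h import *
delta([532.5,27.5,132]);wsnap('w5')
import pickle
t=cams.capture('top');s=cams.capture('side');crop(t['color'],(260,150,460,310),3,'pics/t5.png');crop(s['color'],(230,110,430,300),3,'pics/s5.png');pickle.dump((t,s),open('c5.pkl','wb'))"
```

```text
t5.75 pos [531.6  28.6 236.6] rpy [-3.139 -0.007  0.146] F [ 0.5  0.6 -2.9] g 0.382
shift [-0.      0.0015  0.1046] turn [-0.002 -0.007 -0.003]
```

View pics/w5.png

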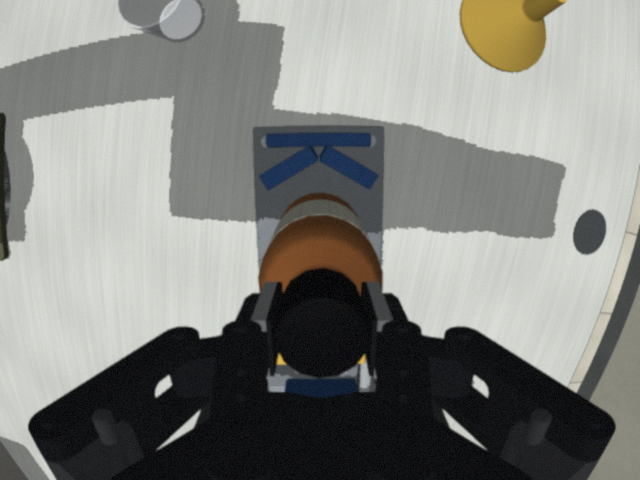

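View pics/s5.png

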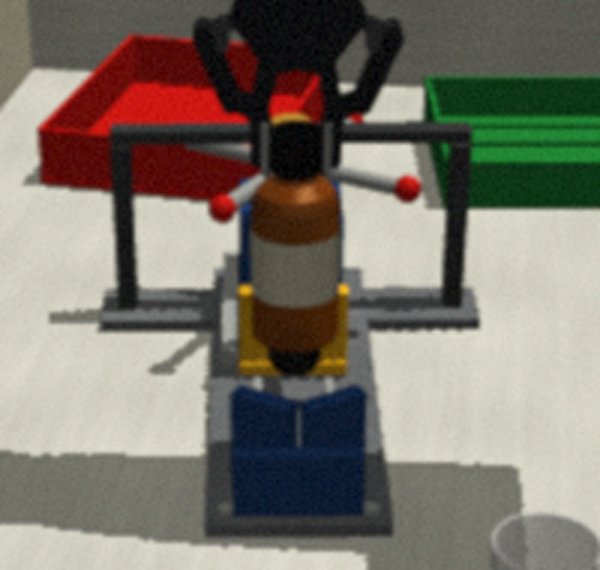

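The bottle hangs upright and centred over the plate, with the V stop ahead of it at (319,160). Lowering to just above the plate.

>>> step_arm(deltas=[{"x": 0,"y": 0.001,"z": 0.015,"wx": 0,"wy": 0,"wz": 0,"jaw": 1},{"x": 0,"y": 0.001,"z": 0.04,"wx": 0,"wy": 0,"wz": 0,"jaw": 1},{"x": 0,"y": 0.001,"z": 0.065,"wx": 0,"wy": 0,"wz": 0,"jaw": 1},{"x": 0,"y": 0.001,"z": 0.085,"wx": 0,"wy": 0,"wz": 0,"jaw": 1},{"x": 0,"y": 0.001,"z": 0.095,"wx": 0,"wy": 0,"wz": 0,"jaw": 1},{"x": 0,"y": 0.001,"z": 0.1,"wx": 0,"wy": 0,"wz": 0,"jaw": 1},{"x": 0,"y": 0.001,"z": 0.102,"wx": 0,"wy": 0,"wz": 0,"jaw": 1},{"x": 0,"y": 0.001,"z": 0.102,"wx": 0,"wy": 0,"wz": 0,"jaw": 1}])

```text
time: 6.7
ee_pos: [534.0, 30.6, 135.3]
tcp_rot: [-3.139, -0.009, 0.149]
contact_force: [-0.1, -0.4, -1.7]
grip_width: 0.383
```

>>> step_arm(deltas=[{"x": 0,"y": 0,"z": 0.001,"wx": 0,"wy": 0,"wz": 0,"jaw": 1},{"x": 0,"y": 0,"z": 0.002,"wx": 0,"wy": 0,"wz": 0,"jaw": 1},{"x": 0,"y": 0,"z": 0.002,"wx": 0,"wy": 0,"wz": 0,"jaw": 1}])

```text
time: 7.0
ee_pos: [533.6, 30.2, 133.1]
tcp_rot: [-3.139, -0.009, 0.149]
contact_force: [-0.1, 0.4, -1.3]
grip_width: 0.383
```

>>> step_arm(deltas=[{"x": 0,"y": 0,"z": 0.001,"wx": 0,"wy": 0,"wz": 0,"jaw": 1},{"x": 0,"y": 0,"z": 0.002,"wx": 0,"wy": 0,"wz": 0,"jaw": 1},{"x": 0,"y": 0,"z": 0.003,"wx": 0,"wy": 0,"wz": 0,"jaw": 1},{"x": 0,"y": 0,"z": 0.003,"wx": 0,"wy": 0,"wz": 0,"jaw": 1}])

```text
time: 7.4
ee_pos: [533.5, 30.3, 130.5]
tcp_rot: [-3.139, -0.009, 0.149]
contact_force: [-2.5, -0.1, 3.6]
grip_width: 0.382
```

There is foot contact at z 130.5, as predicted. Opening, then rising.

>>> step_arm(deltas=[{"x": 0,"y": 0,"z": 0,"wx": 0,"wy": 0,"wz": 0,"jaw": 0.5},{"x": 0,"y": 0,"z": 0,"wx": 0,"wy": 0,"wz": 0,"jaw": 0.2},{"x": 0,"y": 0,"z": 0,"wx": 0,"wy": 0,"wz": 0,"jaw": 0},{"x": 0,"y": 0,"z": 0,"wx": 0,"wy": 0,"wz": 0,"jaw": 0},{"x": 0,"y": 0,"z": -0.01,"wx": 0,"wy": 0,"wz": 0,"jaw": 0},{"x": 0,"y": 0,"z": -0.04,"wx": 0,"wy": 0,"wz": 0,"jaw": 0},{"x": 0,"y": 0,"z": -0.08,"wx": 0,"wy": 0,"wz": 0,"jaw": 0},{"x": 0,"y": 0,"z": -0.12,"wx": 0,"wy": 0,"wz": 0,"jaw": 0}])

```text
time: 8.2
ee_pos: [532.0, 29.8, 251.4]
tcp_rot: [-3.139, -0.007, 0.149]
contact_force: [0.8, 0.2, 0.9]
grip_width: 0.998
```

```bash
python3 -c "
from h import *
hub=np.array([569.6,-218.9]);c,s=np.cos(.149),np.sin(.149);X=np.array([c,s]);Y=np.array([-s,c])
p=hub+110*0*X+ 110*Y
print(p);delta([p[0],p[1],250])
import pickle
t=cams.capture('top');s=cams.capture('side');crop(s['color'],(230,110,430,300),3,'pics/s6.png');pickle.dump((t,s),open('c6.pkl','wb'))"
```

```text
[ 553.27057845 -110.11879762]
t8.20 pos [532.   29.8 251.4] rpy [-3.139 -0.007  0.149] F [0.8 0.2 0.9] g 0.998
shift [0.0002 0.1415 0.0009] turn [-0.003 -0.007 -0.   ]
```

View pics/s6.png

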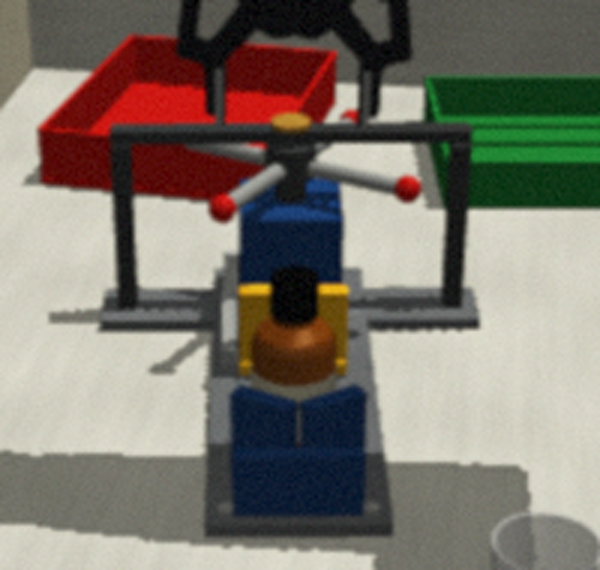

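The bottle stands upright in the cradle and is released. Now I'll plan the winding, with the closed fingers as a single peg on the +y side of the yoke. First I go over the trailing side of the spoke at clamp angle 1.04.

```bash
cat >> h.py <<'E'
hub=np.array([569.6,-218.9]);_c,_s=np.cos(.149),np.sin(.149);CX=np.array([_c,_s]);CY=np.array([-_s,_c])
def c2w(x,y):return hub+x*CX+y*CY
def w2c(p):
    d=np.asarray(p)[:2]-hub;return np.array([d@CX,d@CY])
def fing(th,gap=0,r=85,hx=14.5,hy=11):
    u=np.array([np.cos(th),np.sin(th)]);n=np.array([-np.sin(th),np.cos(th)])
    C=r*u+(7+gap)*n
    return C-np.array([hx,-hy if th<np.pi/2 else hy])
E
python3 -c "
from h import *
for th in(1.036,.8,.5,.15):print(th,fing(th),fing(th,10))
p=c2w(*fing(1.036,12));print(p);delta([p[0],p[1],230])"
```

```text
1.036 [22.79898712 87.69931916] [14.1952626  92.79597731]
0.8 [39.69857766 76.85221469] [32.52501675 83.81928179]
0.5 [56.73853899 57.89424871] [51.9442836  66.67007433]
0.15 [68.4994747  30.62363881] [67.00509337 40.51134959]
[ 568.0094846  -124.27232939]
t8.30 pos [536.1  30.  256.4] rpy [-3.14  -0.02   0.149] F [ 0.4  0.5 -0.5] g 1.002
shift [0.0081 0.1573 0.0263] turn [-0.002 -0.02  -0.   ]
```

>>> step_arm(deltas=[{"x": 0.003,"y": 0.02,"z": 0,"wx": 0,"wy": 0,"wz": 0,"jaw": 0.5},{"x": 0.006,"y": 0.06,"z": 0,"wx": 0,"wy": 0,"wz": 0,"jaw": 1},{"x": 0.01,"y": 0.1,"z": 0,"wx": 0,"wy": 0,"wz": 0,"jaw": 1},{"x": 0.011,"y": 0.14,"z": 0.0,"wx": 0,"wy": 0,"wz": 0,"jaw": 1},{"x": 0.011,"y": 0.157,"z": 0.01,"wx": 0,"wy": 0,"wz": 0,"jaw": 1},{"x": 0.011,"y": 0.157,"z": 0.03,"wx": 0,"wy": 0,"wz": 0,"jaw": 1},{"x": 0.011,"y": 0.157,"z": 0.04,"wx": 0,"wy": 0,"wz": 0,"jaw": 1},{"x": 0.011,"y": 0.157,"z": 0.04,"wx": 0,"wy": 0,"wz": 0,"jaw": 1}])

```text
time: 9.1
ee_pos: [565.2, -122.8, 207.2]
tcp_rot: [-3.137, -0.004, 0.15]
contact_force: [0.0, 0.6, -0.3]
grip_width: -0.002
```

```bash
python3 -c "
from h import *
p=c2w(*fing(1.036,12));delta([p[0],p[1],124]);wsnap('w7')"
```

```text
t9.10 pos [ 565.2 -122.8  207.2] rpy [-3.137 -0.004  0.15 ] F [ 0.   0.6 -0.3] g -0.002
shift [0.0022 0.0023 0.0832] turn [-0.005 -0.004  0.001]
```

View pics/w7.png

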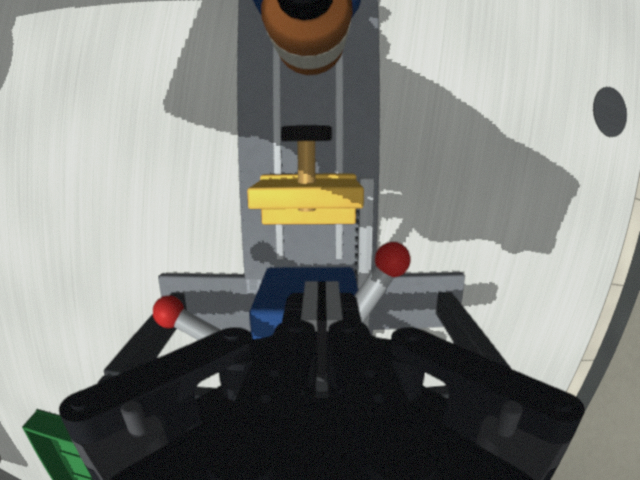

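```bash
python3 -c "
from h import *
import pickle
d,st=pickle.load(open('w7.pkl','rb'))
H=d['hand_eye']
for uv in[(80,405),(110,375),(160,360),(235,335),(290,335),(305,285),(322,282),(339,285),(400,335),(560,390)]:
    x,y=uv[0]-d['cx'],uv[1]-d['cy'];r=np.hypot(x,y);th=r/d['fx'];v=H[:3,:3]@np.array([x/r*np.sin(th),y/r*np.sin(th),np.cos(th)]);o=H[:3,3]
    for yp in(-11,):
        k=(yp-o[1])/v[1];print(uv,yp,(o+k*v).round(1))
print(w2c(wplane(d,(393,260),st,140)),w2c(wplane(d,(169,311),st,140)))
"
```

```text
(80, 405) -11 [-57.2 -11.  -86.6]
(110, 375) -11 [-55.5 -11.  -73. ]
(160, 360) -11 [-44.2 -11.  -63.3]
(235, 335) -11 [-26.1 -11.  -47.2]
(290, 335) -11 [ -9.5 -11.  -46.3]
(305, 285) -11 [ -6.7 -11.   -7.3]
(322, 282) -11 [  0.  -11.   -4.1]
(339, 285) -11 [  6.7 -11.   -7.3]
(400, 335) -11 [ 23.3 -11.  -46.9]
(560, 390) -11 [ 59.6 -11.  -80.8]
[53.0898283  91.97910149] [-91.59156618  55.25121903]
```

The closed fingers are only about ±7 mm thick in x. The linkages are more than 46 mm above the tip, clear of the spokes. The wrist view puts the balls at radius 106–107 and angles 1.047 and 2.60, matching q = 0.53. Lowering beside the spoke.

>>> step_arm(deltas=[{"x": 0.002,"y": 0.002,"z": 0.015,"wx": 0,"wy": 0,"wz": 0,"jaw": 1},{"x": 0.002,"y": 0.002,"z": 0.04,"wx": 0,"wy": 0,"wz": 0,"jaw": 1},{"x": 0.002,"y": 0.002,"z": 0.065,"wx": 0,"wy": 0,"wz": 0,"jaw": 1},{"x": 0.002,"y": 0.002,"z": 0.078,"wx": 0,"wy": 0,"wz": 0,"jaw": 1},{"x": 0.002,"y": 0.002,"z": 0.08,"wx": 0,"wy": 0,"wz": 0,"jaw": 1},{"x": 0.002,"y": 0.002,"z": 0.08,"wx": 0,"wy": 0,"wz": 0,"jaw": 1},{"x": 0.002,"y": 0.002,"z": 0.08,"wx": 0,"wy": 0,"wz": 0,"jaw": 1}])

```text
time: 9.85
ee_pos: [570.9, -124.9, 130.8]
tcp_rot: [-3.139, -0.01, 0.15]
contact_force: [-0.2, 0.5, -0.7]
grip_width: 0.0
```

```bash
sed -i 's/hx=14.5/hx=7.5/' h.py; cat >> h.py <<'E'
def plan(ths,gap=0,r=85,z=124,base=None):
    """rows (mm, tool x,y at yaw .149) from base clamp xy through finger poses"""
    s=status.get_state();b=w2c(s["ee_pos"]) if base is None else np.array(base,float)
    print("t%.2f"%s["time"],"clampxy",w2c(s["ee_pos"]).round(1),"z",s["ee_pos"][2].round(1),"F",s["contact_force"].round(1),"Fclamp",(s["contact_force"][:2]@np.array([CX,CY]).T).round(1))
    for th in ths:
        f=fing(th,gap,r);d=f-b;print("th%.2f"%th,"x%.1f y%.1f"%(d[0],-d[1]), "abs",f.round(1))
E
python3 -c "
from h import *
plan([1.036,1.0,.9,.8,.7,.6,.5,.4,.3,.2,.15])
print(status.get_state()['tcp_rot'])"
```

```text
t9.85 clampxy [15.3 92.8] z 130.8 F [-0.2  0.5 -0.7] Fclamp [-0.1  0.5]
th1.04 x14.5 y5.1 abs [29.8 87.7]
th1.00 x17.3 y6.5 abs [32.5 86.3]
th0.90 x24.6 y10.8 abs [39.9 81.9]
th0.80 x31.4 y15.9 abs [46.7 76.9]
th0.70 x37.7 y21.7 abs [53.  71.1]
th0.60 x43.4 y28.0 abs [58.7 64.8]
th0.50 x48.5 y34.9 abs [63.7 57.9]
th0.40 x52.8 y42.2 abs [68.1 50.5]
th0.30 x56.4 y50.0 abs [71.6 42.8]
th0.20 x59.1 y58.0 abs [74.4 34.7]
th0.15 x60.2 y62.2 abs [75.5 30.6]
[-3.13947898 -0.01034724  0.14953121]
```

>>> step_arm(deltas=[{"x": 0.001,"y": 0.0,"z": 0.004,"wx": 0,"wy": 0,"wz": 0,"jaw": 1},{"x": 0.003,"y": 0.001,"z": 0.006,"wx": 0,"wy": 0,"wz": 0,"jaw": 1},{"x": 0.006,"y": 0.002,"z": 0.006,"wx": 0,"wy": 0,"wz": 0,"jaw": 1},{"x": 0.009,"y": 0.003,"z": 0.006,"wx": 0,"wy": 0,"wz": 0,"jaw": 1},{"x": 0.011,"y": 0.004,"z": 0.006,"wx": 0,"wy": 0,"wz": 0,"jaw": 1},{"x": 0.012,"y": 0.005,"z": 0.006,"wx": 0,"wy": 0,"wz": 0,"jaw": 1},{"x": 0.013,"y": 0.006,"z": 0.006,"wx": 0,"wy": 0,"wz": 0,"jaw": 1},{"x": 0.014,"y": 0.006,"z": 0.006,"wx": 0,"wy": 0,"wz": 0,"jaw": 1}])

```text
time: 10.65
ee_pos: [582.8, -127.8, 123.2]
tcp_rot: [-3.136, -0.005, 0.149]
contact_force: [-5.2, 3.2, 3.3]
grip_width: 0.003
```

>>> step_arm(deltas=[{"x": 0.001,"y": 0.0,"z": 0,"wx": 0,"wy": 0,"wz": 0,"jaw": 1},{"x": 0.002,"y": 0.001,"z": 0,"wx": 0,"wy": 0,"wz": 0,"jaw": 1},{"x": 0.003,"y": 0.001,"z": 0,"wx": 0,"wy": 0,"wz": 0,"jaw": 1},{"x": 0.004,"y": 0.002,"z": 0,"wx": 0,"wy": 0,"wz": 0,"jaw": 1}])

```text
time: 11.05
ee_pos: [586.7, -129.3, 123.2]
tcp_rot: [-3.136, -0.004, 0.149]
contact_force: [-5.4, 3.7, 3.3]
grip_width: -0.002
```

```bash
python3 -c "
from h import *
plan([1.036])"
```

```text
t11.05 clampxy [30.2 86.1] z 123.2 F [-5.4  3.7  3.3] Fclamp [-4.8  4.5]
th1.04 x-0.4 y-1.6 abs [29.8 87.7]
```

Contact made: about 6.5 N tangential, and the handle turns. Continuing the sweep; it is still far from clamping.

>>> step_arm(deltas=[{"x": 0.003,"y": 0.001,"z": 0,"wx": 0,"wy": 0,"wz": 0,"jaw": 1},{"x": 0.007,"y": 0.003,"z": 0,"wx": 0,"wy": 0,"wz": 0,"jaw": 1},{"x": 0.011,"y": 0.005,"z": 0,"wx": 0,"wy": 0,"wz": 0,"jaw": 1},{"x": 0.015,"y": 0.008,"z": 0,"wx": 0,"wy": 0,"wz": 0,"jaw": 1},{"x": 0.019,"y": 0.011,"z": 0,"wx": 0,"wy": 0,"wz": 0,"jaw": 1},{"x": 0.022,"y": 0.014,"z": 0,"wx": 0,"wy": 0,"wz": 0,"jaw": 1},{"x": 0.025,"y": 0.017,"z": 0,"wx": 0,"wy": 0,"wz": 0,"jaw": 1},{"x": 0.028,"y": 0.021,"z": 0,"wx": 0,"wy": 0,"wz": 0,"jaw": 1}])

```text
time: 11.85
ee_pos: [616.5, -146.2, 122.7]
tcp_rot: [-3.136, -0.002, 0.149]
contact_force: [-6.5, 2.9, 3.1]
grip_width: 0.005
```

```bash
python3 -c "
from h import *
plan([.6,.5,.4,.3,.2,.15])"
```

```text
t11.85 clampxy [57.2 64.9] z 122.7 F [-6.5  2.9  3.1] Fclamp [-6.   3.8]
th0.60 x1.5 y0.2 abs [58.7 64.8]
th0.50 x6.6 y7.0 abs [63.7 57.9]
th0.40 x10.9 y14.4 abs [68.1 50.5]
th0.30 x14.5 y22.1 abs [71.6 42.8]
th0.20 x17.3 y30.2 abs [74.4 34.7]
th0.15 x18.3 y34.3 abs [75.5 30.6]
```

>>> step_arm(deltas=[{"x": 0.003,"y": 0.003,"z": 0,"wx": 0,"wy": 0,"wz": 0,"jaw": 1},{"x": 0.006,"y": 0.006,"z": 0,"wx": 0,"wy": 0,"wz": 0,"jaw": 1},{"x": 0.009,"y": 0.01,"z": 0,"wx": 0,"wy": 0,"wz": 0,"jaw": 1},{"x": 0.011,"y": 0.014,"z": 0,"wx": 0,"wy": 0,"wz": 0,"jaw": 1},{"x": 0.013,"y": 0.018,"z": 0,"wx": 0,"wy": 0,"wz": 0,"jaw": 1},{"x": 0.015,"y": 0.022,"z": 0,"wx": 0,"wy": 0,"wz": 0,"jaw": 1},{"x": 0.0165,"y": 0.027,"z": 0,"wx": 0,"wy": 0,"wz": 0,"jaw": 1},{"x": 0.0175,"y": 0.032,"z": 0,"wx": 0,"wy": 0,"wz": 0,"jaw": 1}])

```text
time: 12.65
ee_pos: [638.6, -174.1, 122.3]
tcp_rot: [-3.134, -0.002, 0.15]
contact_force: [-4.4, 5.7, 0.4]
grip_width: -0.0
```

```bash
python3 -c "
from h import *
plan([.2,.15])"
```

```text
t12.65 clampxy [74.9 34.1] z 122.3 F [-4.4  5.7  0.4] Fclamp [-3.5  6.3]
th0.20 x-0.5 y-0.7 abs [74.4 34.7]
th0.15 x0.6 y3.5 abs [75.5 30.6]
```

q is about 1.37. I'll back off, lift over and take the next spoke, expected at about 1.77.

>>> step_arm(deltas=[{"x": -0.002,"y": -0.008,"z": 0,"wx": 0,"wy": 0,"wz": 0,"jaw": 1},{"x": -0.003,"y": -0.014,"z": -0.005,"wx": 0,"wy": 0,"wz": 0,"jaw": 1},{"x": -0.004,"y": -0.018,"z": -0.03,"wx": 0,"wy": 0,"wz": 0,"jaw": 1},{"x": -0.015,"y": -0.022,"z": -0.055,"wx": 0,"wy": 0,"wz": 0,"jaw": 1},{"x": -0.045,"y": -0.027,"z": -0.06,"wx": 0,"wy": 0,"wz": 0,"jaw": 1},{"x": -0.085,"y": -0.032,"z": -0.06,"wx": 0,"wy": 0,"wz": 0,"jaw": 1},{"x": -0.115,"y": -0.036,"z": -0.06,"wx": 0,"wy": 0,"wz": 0,"jaw": 1},{"x": -0.118,"y": -0.036,"z": -0.06,"wx": 0,"wy": 0,"wz": 0,"jaw": 1}])

```text
time: 13.45
ee_pos: [515.5, -157.3, 183.7]
tcp_rot: [-3.139, -0.006, 0.148]
contact_force: [0.1, -1.2, 0.1]
grip_width: 0.001
```

```bash
python3 -c "
from h import *
plan([1.77],10)
d,st=wsnap('w8');print('wr',[(b[0],b[1][4],w2c(wplane(d,b[0],st,140)).round(1)) for b in blobs(d['color'],(0,150,60),(6,255,255),80)])
t=cams.capture('top')
for b in blobs(t['color'],(0,150,90),(6,255,255),12,(400,140,560,300)):
  w=w2c(plane(t,b[0],140));print(w.round(1),np.hypot(*w).round(1),np.arctan2(w[1],w[0]).round(3))
"
```

```text
t13.45 clampxy [-44.3  68.9] z 183.7 F [ 0.1 -1.2  0.1] Fclamp [-0.1 -1.2]
th1.77 x3.3 y-0.0 abs [-41.  69.]
wr [([368.7, 199.3], 1158, array([-20.2, 105.6])), ([546.8, 331.3], 556, array([105.8,  20.6]))]
[105.9  15.1] 107.0 0.142
[-104.5  -23. ] 107.0 -2.925
```

View pics/w8.png

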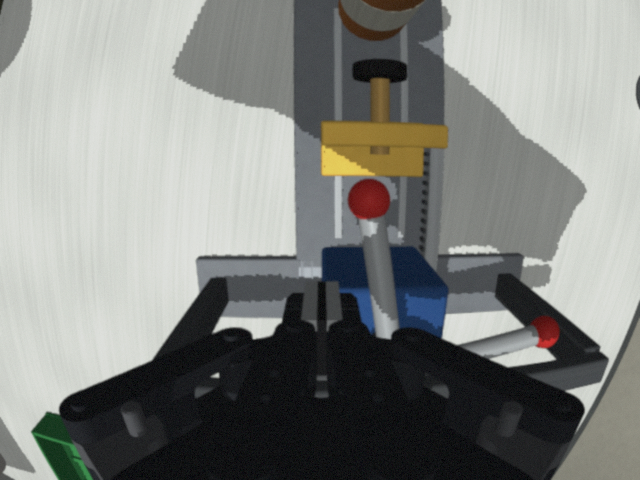

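```bash
python3 -c "
from h import *
import pickle
d,st=pickle.load(open('w8.pkl','rb'))
for z in (57,77):
  for uv in[(380,61),(380,69),(353,70)]:
    y=w2c(wplane(d,uv,st,z));print(z,uv,y.round(1),'q clamp',(1.38+(235-y[1])/22).round(2))
for uv in [(384,126),(384,147)]: print('jaw',w2c(wplane(d,uv,st,86)))
plan([1.76,1.7,1.6,1.58,1.56,1.5,1.4,1.2])
crop(d['color'],(300,20,460,200),3.3,'pics/w8c.png')
"
```

```text
57 (380, 61) [ -1.7 194.5] q clamp 3.22
57 (380, 69) [ -1.8 188.4] q clamp 3.5
57 (353, 70) [-21.3 186.9] q clamp 3.56
77 (380, 61) [ -5.  190.2] q clamp 3.42
77 (380, 69) [ -5.  184.5] q clamp 3.67
77 (353, 70) [-23.1 183.2] q clamp 3.74
jaw [ -3.74803981 145.13123453]
jaw [ -3.55285951 131.41261669]
t13.55 clampxy [-40.6  67.7] z 184.0 F [ 0.5 -0.4  0.4] Fclamp [ 0.5 -0.5]
th1.76 x10.2 y-3.5 abs [-30.4  71.2]
th1.70 x15.2 y-4.7 abs [-25.4  72.4]
th1.60 x23.6 y-6.1 abs [-17.   73.8]
th1.58 x25.3 y-6.3 abs [-15.3  73.9]
th1.56 x27.0 y-28.4 abs [-13.6  96.1]
th1.50 x32.1 y-28.6 abs [-8.5 96.3]
th1.40 x40.6 y-28.3 abs [ 0. 96.]
th1.20 x57.4 y-25.1 abs [16.8 92.8]
```

View pics/w8c.png

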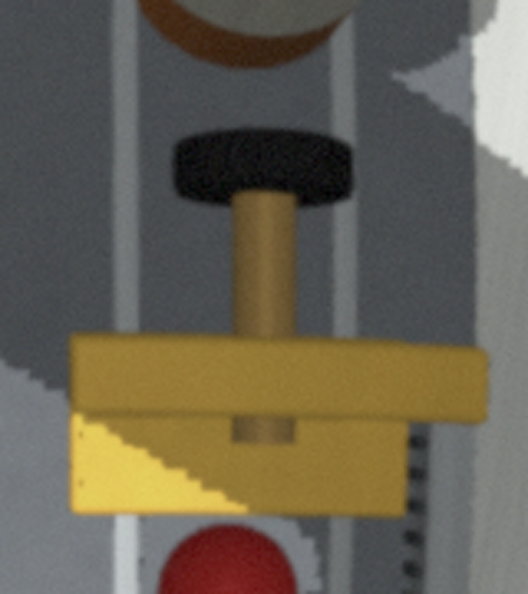

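Two checks (wrist balls at 1.760 and 0.19) give q ≈ 1.38. The pad's front face, at clamp y ≈ 191 from the hub, predicts clamping at about q ≈ 3.35. Stroke 2 can therefore run freely to q ≈ 2.9. Lowering behind this spoke.

>>> step_arm(deltas=[{"x": 0,"y": -0.01,"z": 0.015,"wx": 0,"wy": 0,"wz": 0,"jaw": 1},{"x": 0,"y": -0.01,"z": 0.035,"wx": 0,"wy": 0,"wz": 0,"jaw": 1},{"x": 0,"y": -0.01,"z": 0.05,"wx": 0,"wy": 0,"wz": 0,"jaw": 1},{"x": 0,"y": -0.01,"z": 0.06,"wx": 0,"wy": 0,"wz": 0,"jaw": 1},{"x": 0.002,"y": -0.01,"z": 0.06,"wx": 0,"wy": 0,"wz": 0,"jaw": 1},{"x": 0.005,"y": -0.01,"z": 0.06,"wx": 0,"wy": 0,"wz": 0,"jaw": 1},{"x": 0.008,"y": -0.01,"z": 0.06,"wx": 0,"wy": 0,"wz": 0,"jaw": 1},{"x": 0.009,"y": -0.01,"z": 0.06,"wx": 0,"wy": 0,"wz": 0,"jaw": 1}])

```text
time: 14.35
ee_pos: [524.7, -146.2, 122.5]
tcp_rot: [-3.137, -0.002, 0.149]
contact_force: [-6.4, -0.4, -0.8]
grip_width: 0.001
```

```bash
cat >> h.py <<'E'
def fing(th,gap=0,r=85,hx=7.5,hy=11):
    u=np.array([np.cos(th),np.sin(th)]);n=np.array([-np.sin(th),np.cos(th)])
    return r*u+(7+gap+hx*abs(n[0])+hy*abs(n[1]))*n
E
python3 -c "
from h import *
plan(np.arange(1.76,.15,-.15))"
```

```text
t14.35 clampxy [-33.6  78.5] z 122.5 F [-6.4 -0.4 -0.8] Fclamp [-6.4  0.6]
th1.76 x1.5 y-1.9 abs [-32.1  80.4]
th1.61 x15.4 y-5.8 abs [-18.2  84.3]
th1.46 x27.5 y-7.7 abs [-6.2 86.2]
th1.31 x39.0 y-8.0 abs [ 5.4 86.5]
th1.16 x50.8 y-6.7 abs [17.2 85.2]
th1.01 x62.6 y-3.7 abs [28.9 82.2]
th0.86 x74.0 y1.2 abs [40.4 77.4]
th0.71 x84.9 y7.8 abs [51.3 70.7]
th0.56 x94.9 y16.2 abs [61.2 62.4]
th0.41 x103.6 y26.2 abs [70.  52.3]
th0.26 x110.7 y37.8 abs [77.1 40.8]
```

Already in contact (6.4 N). Sweeping.

>>> step_arm(deltas=[{"x": 0.004,"y": -0.003,"z": 0,"wx": 0,"wy": 0,"wz": 0,"jaw": 1},{"x": 0.009,"y": -0.004,"z": 0,"wx": 0,"wy": 0,"wz": 0,"jaw": 1},{"x": 0.014,"y": -0.006,"z": 0,"wx": 0,"wy": 0,"wz": 0,"jaw": 1},{"x": 0.019,"y": -0.007,"z": 0,"wx": 0,"wy": 0,"wz": 0,"jaw": 1},{"x": 0.024,"y": -0.008,"z": 0,"wx": 0,"wy": 0,"wz": 0,"jaw": 1},{"x": 0.029,"y": -0.008,"z": 0,"wx": 0,"wy": 0,"wz": 0,"jaw": 1},{"x": 0.034,"y": -0.008,"z": 0,"wx": 0,"wy": 0,"wz": 0,"jaw": 1},{"x": 0.039,"y": -0.008,"z": 0,"wx": 0,"wy": 0,"wz": 0,"jaw": 1}])

```text
time: 15.15
ee_pos: [561.6, -134.0, 122.9]
tcp_rot: [-3.14, -0.001, 0.147]
contact_force: [-7.8, -3.5, -1.6]
grip_width: -0.002
```

```bash
python3 -c "
from h import *
plan(np.arange(1.31,.15,-.15))"
```

```text
t15.15 clampxy [ 4.7 85.1] z 122.9 F [-7.8 -3.5 -1.6] Fclamp [-8.2 -2.3]
th1.31 x0.7 y-1.4 abs [ 5.4 86.5]
th1.16 x12.5 y-0.1 abs [17.2 85.2]
th1.01 x24.3 y2.9 abs [28.9 82.2]
th0.86 x35.7 y7.7 abs [40.4 77.4]
th0.71 x46.6 y14.4 abs [51.3 70.7]
th0.56 x56.6 y22.7 abs [61.2 62.4]
th0.41 x65.3 y32.8 abs [70.  52.3]
th0.26 x72.5 y44.3 abs [77.1 40.8]
```

>>> step_arm(deltas=[{"x": 0.004,"y": -0.001,"z": 0,"wx": 0,"wy": 0,"wz": 0,"jaw": 1},{"x": 0.009,"y": 0.0,"z": 0,"wx": 0,"wy": 0,"wz": 0,"jaw": 1},{"x": 0.014,"y": 0.001,"z": 0,"wx": 0,"wy": 0,"wz": 0,"jaw": 1},{"x": 0.019,"y": 0.002,"z": 0,"wx": 0,"wy": 0,"wz": 0,"jaw": 1},{"x": 0.024,"y": 0.003,"z": 0,"wx": 0,"wy": 0,"wz": 0,"jaw": 1},{"x": 0.029,"y": 0.005,"z": 0,"wx": 0,"wy": 0,"wz": 0,"jaw": 1},{"x": 0.034,"y": 0.007,"z": 0,"wx": 0,"wy": 0,"wz": 0,"jaw": 1},{"x": 0.0385,"y": 0.0095,"z": 0,"wx": 0,"wy": 0,"wz": 0,"jaw": 1}])

```text
time: 15.95
ee_pos: [600.9, -136.4, 122.9]
tcp_rot: [-3.137, -0.001, 0.149]
contact_force: [-7.3, -0.2, -0.5]
grip_width: -0.001
```

```bash
python3 -c "
from h import *
plan([.86,.71,.64,.56,.48,.41,.34,.26,.2])"
```

```text
t15.95 clampxy [43.2 77. ] z 122.9 F [-7.3 -0.2 -0.5] Fclamp [-7.3  0.8]
th0.86 x-2.8 y-0.4 abs [40.4 77.4]
th0.71 x8.1 y6.2 abs [51.3 70.7]
th0.64 x12.9 y9.9 abs [56.1 67. ]
th0.56 x18.0 y14.6 abs [61.2 62.4]
th0.48 x22.9 y19.8 abs [66.1 57.2]
th0.41 x26.8 y24.7 abs [70.  52.3]
th0.34 x30.3 y29.9 abs [73.5 47.1]
th0.26 x33.9 y36.2 abs [77.1 40.8]
th0.20 x36.3 y41.2 abs [79.5 35.8]
```

>>> step_arm(deltas=[{"x": 0.005,"y": 0.003,"z": 0,"wx": 0,"wy": 0,"wz": 0,"jaw": 1},{"x": 0.01,"y": 0.007,"z": 0,"wx": 0,"wy": 0,"wz": 0,"jaw": 1},{"x": 0.0145,"y": 0.0115,"z": 0,"wx": 0,"wy": 0,"wz": 0,"jaw": 1},{"x": 0.019,"y": 0.0155,"z": 0,"wx": 0,"wy": 0,"wz": 0,"jaw": 1},{"x": 0.023,"y": 0.02,"z": 0,"wx": 0,"wy": 0,"wz": 0,"jaw": 1},{"x": 0.027,"y": 0.025,"z": 0,"wx": 0,"wy": 0,"wz": 0,"jaw": 1},{"x": 0.0305,"y": 0.03,"z": 0,"wx": 0,"wy": 0,"wz": 0,"jaw": 1},{"x": 0.033,"y": 0.034,"z": 0,"wx": 0,"wy": 0,"wz": 0,"jaw": 1}])

```text
time: 16.75
ee_pos: [638.8, -163.6, 122.7]
tcp_rot: [-3.134, -0.002, 0.149]
contact_force: [-7.4, 4.4, -2.1]
grip_width: 0.001
```

```bash
python3 -c "
from h import *
plan([.26,.2])
d,st=wsnap('w9')"
```

```text
t16.75 clampxy [76.6 44.4] z 122.7 F [-7.4  4.4 -2.1] Fclamp [-6.7  5.5]
th0.26 x0.5 y3.6 abs [77.1 40.8]
th0.20 x2.8 y8.6 abs [79.5 35.8]
```

View pics/w9.png

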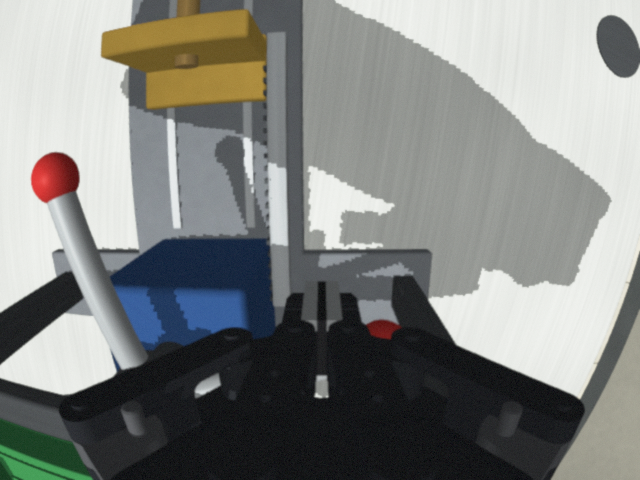

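>>> step_arm(deltas=[{"x": -0.003,"y": -0.008,"z": 0,"wx": 0,"wy": 0,"wz": 0,"jaw": 1},{"x": -0.004,"y": -0.014,"z": -0.005,"wx": 0,"wy": 0,"wz": 0,"jaw": 1},{"x": -0.005,"y": -0.018,"z": -0.03,"wx": 0,"wy": 0,"wz": 0,"jaw": 1},{"x": -0.02,"y": -0.022,"z": -0.055,"wx": 0,"wy": 0,"wz": 0,"jaw": 1},{"x": -0.055,"y": -0.025,"z": -0.06,"wx": 0,"wy": 0,"wz": 0,"jaw": 1},{"x": -0.1,"y": -0.027,"z": -0.06,"wx": 0,"wy": 0,"wz": 0,"jaw": 1},{"x": -0.127,"y": -0.028,"z": -0.06,"wx": 0,"wy": 0,"wz": 0,"jaw": 1},{"x": -0.131,"y": -0.028,"z": -0.06,"wx": 0,"wy": 0,"wz": 0,"jaw": 1}])

```text
time: 17.6
ee_pos: [504.9, -157.0, 184.4]
tcp_rot: [-3.139, -0.009, 0.148]
contact_force: [-0.0, -0.3, 0.4]
grip_width: 0.005
```

>>> step_arm(deltas=[{"x": 0,"y": 0,"z": 0,"wx": 0,"wy": 0,"wz": 0,"jaw": 1},{"x": 0,"y": 0,"z": 0,"wx": 0,"wy": 0,"wz": 0,"jaw": 1}])

```text
time: 17.8
ee_pos: [509.5, -157.4, 183.8]
tcp_rot: [-3.14, -0.011, 0.149]
contact_force: [1.2, -0.1, -0.5]
grip_width: 0.005
```

```bash
python3 -c "
from h import *
plan([1.86],10)
d,st=wsnap('w10')
for b in blobs(d['color'],(0,150,60),(6,255,255),80):
  w=w2c(wplane(d,b[0],st,140));print(b,w.round(1),np.hypot(*w).round(1),np.arctan2(w[1],w[0]).round(3))
crop(d['color'],(300,0,460,200),3,'pics/w10c.png')
"
```

```text
t17.80 clampxy [-50.3  69.8] z 183.8 F [ 1.2 -0.1 -0.5] Fclamp [ 1.2 -0.3]
th1.86 x-0.1 y-3.9 abs [-50.4  73.7]
([357.6, 206.2], [338, 186, 41, 40, 1175]) [-31.6 102.8] 107.5 1.87
([552.3, 316.6], [537, 301, 29, 33, 541]) [102.3  31.9] 107.2 0.302
```

View pics/w10.png

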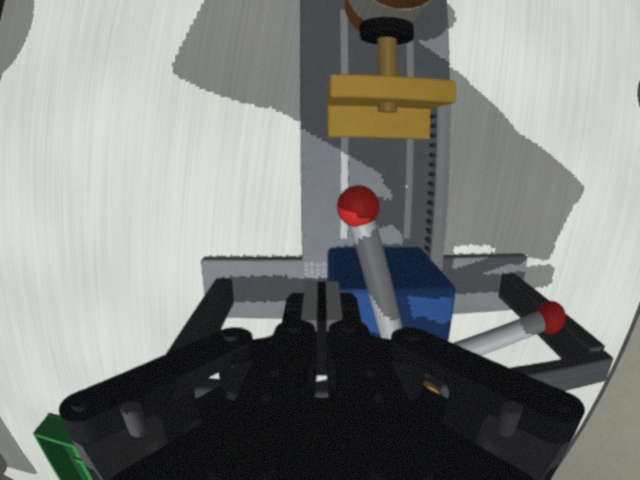

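q is about 2.84 (balls at 1.87 and 0.30), and the pad at (386,32) is about to meet the bottle. The final stroke goes slowly from here.

>>> step_arm(deltas=[{"x": -0.001,"y": -0.006,"z": 0.015,"wx": 0,"wy": 0,"wz": 0,"jaw": 1},{"x": -0.001,"y": -0.006,"z": 0.035,"wx": 0,"wy": 0,"wz": 0,"jaw": 1},{"x": -0.001,"y": -0.006,"z": 0.05,"wx": 0,"wy": 0,"wz": 0,"jaw": 1},{"x": -0.001,"y": -0.006,"z": 0.06,"wx": 0,"wy": 0,"wz": 0,"jaw": 1},{"x": 0.0,"y": -0.006,"z": 0.06,"wx": 0,"wy": 0,"wz": 0,"jaw": 1},{"x": 0.002,"y": -0.006,"z": 0.06,"wx": 0,"wy": 0,"wz": 0,"jaw": 1},{"x": 0.004,"y": -0.006,"z": 0.06,"wx": 0,"wy": 0,"wz": 0,"jaw": 1},{"x": 0.006,"y": -0.006,"z": 0.06,"wx": 0,"wy": 0,"wz": 0,"jaw": 1}])

```text
time: 18.65
ee_pos: [513.2, -150.4, 123.5]
tcp_rot: [-3.139, -0.008, 0.149]
contact_force: [-3.5, -0.7, 2.0]
grip_width: 0.002
```

```bash
cat >> h.py <<'E'
def push():
    s=status.get_state();c=w2c(s["ee_pos"]);F=np.array([s["contact_force"][:2]@CX,s["contact_force"][:2]@CY])
    # spoke angle s.t. fing centre is on its trailing face
    from scipy.optimize import brentq
    f=lambda th:(-np.sin(th)*c[0]+np.cos(th)*c[1])-(7+7.5*abs(np.sin(th))+11*abs(np.cos(th)))
    th=brentq(f,np.arctan2(c[1],c[0])-.5,np.arctan2(c[1],c[0]))
    C=c+np.array([7.5,-11 if th<np.pi/2 else 11])
    n=np.array([np.sin(th),-np.cos(th)]);N=-F@n;r=C@np.array([np.cos(th),np.sin(th)])
    tau=C[0]*F[1]-C[1]*F[0]
    print("t%.2f"%s["time"],"c",c.round(1),"F",F.round(1),"th %.3f q(from 3rd) %.3f N %.1f r %.0f  N85 %.1f tau85 %.1f"%(th,1.5*np.pi-th,N,r,N*r/85,tau/85))
E
python3 -c "
from h import *
push();plan([1.87,1.75,1.6,1.5,1.4,1.3,1.2,1.1,1.0])"
```

```text
t18.65 c [-45.6  76.1] F [-3.5 -0.2] th 1.909 q(from 3rd) 2.803 N 3.4 r 95  N85 3.8 tau85 3.7
t18.65 clampxy [-45.6  76.1] z 123.5 F [-3.5 -0.7  2. ] Fclamp [-3.5 -0.2]
th1.87 x3.9 y0.0 abs [-41.7  76.1]
th1.75 x14.4 y-4.6 abs [-31.2  80.7]
th1.60 x28.3 y-8.4 abs [-17.3  84.5]
th1.50 x36.4 y-9.8 abs [-9.2 85.9]
th1.40 x44.0 y-10.4 abs [-1.6 86.5]
th1.30 x51.8 y-10.4 abs [ 6.2 86.5]
th1.20 x59.6 y-9.6 abs [14.  85.7]
th1.10 x67.5 y-8.1 abs [21.9 84.2]
th1.00 x75.3 y-5.8 abs [29.7 81.9]
```

Advance to θ ≈ 1.75 (q ≈ 2.96), below the earliest possible clamping angle.

>>> step_arm(deltas=[{"x": 0.002,"y": 0.0,"z": 0,"wx": 0,"wy": 0,"wz": 0,"jaw": 1},{"x": 0.004,"y": -0.001,"z": 0,"wx": 0,"wy": 0,"wz": 0,"jaw": 1},{"x": 0.006,"y": -0.001,"z": 0,"wx": 0,"wy": 0,"wz": 0,"jaw": 1},{"x": 0.008,"y": -0.002,"z": 0,"wx": 0,"wy": 0,"wz": 0,"jaw": 1},{"x": 0.01,"y": -0.003,"z": 0,"wx": 0,"wy": 0,"wz": 0,"jaw": 1},{"x": 0.012,"y": -0.004,"z": 0,"wx": 0,"wy": 0,"wz": 0,"jaw": 1}])

```text
time: 19.25
ee_pos: [522.6, -145.8, 123.3]
tcp_rot: [-3.141, -0.005, 0.148]
contact_force: [-5.2, -5.1, 3.1]
grip_width: -0.0
```

```bash
python3 -c "
from h import *
push()"
```

```text
t19.25 c [-35.6  79.3] F [-5.9 -4.3] th 1.799 q(from 3rd) 2.914 N 6.7 r 94  N85 7.4 tau85 7.6
```

>>> step_arm(deltas=[{"x": 0.001,"y": 0.0,"z": 0,"wx": 0,"wy": 0,"wz": 0,"jaw": 1},{"x": 0.002,"y": -0.001,"z": 0,"wx": 0,"wy": 0,"wz": 0,"jaw": 1},{"x": 0.003,"y": -0.001,"z": 0,"wx": 0,"wy": 0,"wz": 0,"jaw": 1},{"x": 0.004,"y": -0.001,"z": 0,"wx": 0,"wy": 0,"wz": 0,"jaw": 1},{"x": 0.005,"y": -0.001,"z": 0,"wx": 0,"wy": 0,"wz": 0,"jaw": 1}])

```text
time: 19.75
ee_pos: [527.3, -144.0, 123.3]
tcp_rot: [-3.141, -0.005, 0.148]
contact_force: [-5.0, -3.7, 3.3]
grip_width: 0.002
```

```bash
python3 -c "
from h import *
push()"
```

```text
t19.75 c [-30.7  80.4] F [-5.5 -2.9] th 1.745 q(from 3rd) 2.968 N 5.9 r 94  N85 6.6 tau85 6.7
```

>>> step_arm(deltas=[{"x": 0.001,"y": 0.0,"z": 0,"wx": 0,"wy": 0,"wz": 0,"jaw": 1},{"x": 0.002,"y": 0.0,"z": 0,"wx": 0,"wy": 0,"wz": 0,"jaw": 1},{"x": 0.003,"y": -0.001,"z": 0,"wx": 0,"wy": 0,"wz": 0,"jaw": 1},{"x": 0.004,"y": -0.001,"z": 0,"wx": 0,"wy": 0,"wz": 0,"jaw": 1},{"x": 0.005,"y": -0.001,"z": 0,"wx": 0,"wy": 0,"wz": 0,"jaw": 1},{"x": 0.006,"y": -0.002,"z": 0,"wx": 0,"wy": 0,"wz": 0,"jaw": 1}])

```text
time: 20.35
ee_pos: [533.0, -141.6, 123.3]
tcp_rot: [3.141, -0.004, 0.147]
contact_force: [-6.0, -5.7, 1.3]
grip_width: 0.002
```

```bash
python3 -c "
from h import *
push()"
```

```text
t20.35 c [-24.7  81.9] F [-6.7 -4.7] th 1.680 q(from 3rd) 3.032 N 7.2 r 94  N85 8.0 tau85 8.3
```

>>> step_arm(deltas=[{"x": 0.001,"y": 0.0,"z": 0,"wx": 0,"wy": 0,"wz": 0,"jaw": 1},{"x": 0.002,"y": 0.0,"z": 0,"wx": 0,"wy": 0,"wz": 0,"jaw": 1},{"x": 0.003,"y": -0.001,"z": 0,"wx": 0,"wy": 0,"wz": 0,"jaw": 1},{"x": 0.004,"y": -0.001,"z": 0,"wx": 0,"wy": 0,"wz": 0,"jaw": 1},{"x": 0.005,"y": -0.001,"z": 0,"wx": 0,"wy": 0,"wz": 0,"jaw": 1}])

```text
time: 20.85
ee_pos: [537.3, -139.6, 123.1]
tcp_rot: [-3.141, -0.004, 0.148]
contact_force: [-5.9, -3.7, 2.6]
grip_width: 0.001
```

```bash
python3 -c "
from h import *
push()"
```

```text
t20.85 c [-20.1  83.2] F [-6.4 -2.8] th 1.630 q(from 3rd) 3.082 N 6.6 r 95  N85 7.3 tau85 7.5
```

>>> step_arm(deltas=[{"x": 0.001,"y": 0.0,"z": 0,"wx": 0,"wy": 0,"wz": 0,"jaw": 1},{"x": 0.002,"y": 0.0,"z": 0,"wx": 0,"wy": 0,"wz": 0,"jaw": 1},{"x": 0.003,"y": 0,"z": 0,"wx": 0,"wy": 0,"wz": 0,"jaw": 1},{"x": 0.004,"y": 0,"z": 0,"wx": 0,"wy": 0,"wz": 0,"jaw": 1},{"x": 0.005,"y": -0.001,"z": 0,"wx": 0,"wy": 0,"wz": 0,"jaw": 1},{"x": 0.005,"y": -0.001,"z": 0,"wx": 0,"wy": 0,"wz": 0,"jaw": 1}])

```text
time: 21.45
ee_pos: [541.9, -137.8, 122.9]
tcp_rot: [-3.141, -0.003, 0.148]
contact_force: [-5.7, -4.5, 0.8]
grip_width: -0.002
```

```bash
python3 -c "
from h import *
push()"
```

```text
t21.45 c [-15.4  84.3] F [-6.3 -3.7] th 1.580 q(from 3rd) 3.132 N 6.3 r 95  N85 7.1 tau85 7.4
```

>>> step_arm(deltas=[{"x": 0.001,"y": 0.0,"z": 0,"wx": 0,"wy": 0,"wz": 0,"jaw": 1},{"x": 0.002,"y": 0.0,"z": 0,"wx": 0,"wy": 0,"wz": 0,"jaw": 1},{"x": 0.003,"y": 0,"z": 0,"wx": 0,"wy": 0,"wz": 0,"jaw": 1},{"x": 0.004,"y": 0,"z": 0,"wx": 0,"wy": 0,"wz": 0,"jaw": 1},{"x": 0.005,"y": 0,"z": 0,"wx": 0,"wy": 0,"wz": 0,"jaw": 1}])

```text
time: 21.95
ee_pos: [546.4, -137.1, 122.9]
tcp_rot: [-3.141, -0.002, 0.147]
contact_force: [-7.2, -5.1, 1.9]
grip_width: 0.001
```

```bash
python3 -c "
from h import *
push()"
```

```text
t21.95 c [-10.8  84.3] F [-7.9 -3.9] th 1.520 q(from 3rd) 3.192 N 7.7 r 73  N85 6.6 tau85 7.0
```

>>> step_arm(deltas=[{"x": 0.001,"y": 0.0,"z": 0,"wx": 0,"wy": 0,"wz": 0,"jaw": 1},{"x": 0.002,"y": 0.0,"z": 0,"wx": 0,"wy": 0,"wz": 0,"jaw": 1},{"x": 0.003,"y": 0,"z": 0,"wx": 0,"wy": 0,"wz": 0,"jaw": 1},{"x": 0.004,"y": 0,"z": 0,"wx": 0,"wy": 0,"wz": 0,"jaw": 1},{"x": 0.005,"y": 0,"z": 0,"wx": 0,"wy": 0,"wz": 0,"jaw": 1}])

```text
time: 22.45
ee_pos: [551.1, -136.5, 122.8]
tcp_rot: [-3.141, -0.002, 0.147]
contact_force: [-7.6, -4.8, 1.9]
grip_width: -0.001
```

```bash
python3 -c "
from h import *
push()"
```

```text
t22.45 c [-6.1 84.2] F [-8.2 -3.7] th 1.456 q(from 3rd) 3.257 N 7.7 r 73  N85 6.6 tau85 7.0
```

>>> step_arm(deltas=[{"x": 0.001,"y": 0.0,"z": 0,"wx": 0,"wy": 0,"wz": 0,"jaw": 1},{"x": 0.002,"y": 0.0,"z": 0,"wx": 0,"wy": 0,"wz": 0,"jaw": 1},{"x": 0.003,"y": 0,"z": 0,"wx": 0,"wy": 0,"wz": 0,"jaw": 1},{"x": 0.004,"y": 0,"z": 0,"wx": 0,"wy": 0,"wz": 0,"jaw": 1}])

```text
time: 22.85
ee_pos: [553.6, -136.4, 122.7]
tcp_rot: [3.141, 0.001, 0.147]
contact_force: [-10.8, -6.8, 3.8]
grip_width: 0.003
```

```bash
python3 -c "
from h import *
push()"
```

```text
t22.85 c [-3.6 84. ] F [-11.6  -5.1] th 1.421 q(from 3rd) 3.291 N 10.8 r 73  N85 9.2 tau85 9.8
```

It is firming: N85 rose from 6.6 to about 9.5. Small steps now.

>>> step_arm(deltas=[{"x": 0.0005,"y": 0.0,"z": 0,"wx": 0,"wy": 0,"wz": 0,"jaw": 1},{"x": 0.001,"y": 0.0,"z": 0,"wx": 0,"wy": 0,"wz": 0,"jaw": 1},{"x": 0.001,"y": 0.0,"z": 0,"wx": 0,"wy": 0,"wz": 0,"jaw": 1}])

```text
time: 23.15
ee_pos: [554.1, -136.1, 122.6]
tcp_rot: [-3.141, 0.002, 0.147]
contact_force: [-10.5, -5.6, 3.3]
grip_width: -0.003
```

```bash
python3 -c "
from h import *
push()"
```

```text
t23.15 c [-3.  84.2] F [-11.3  -4. ] th 1.414 q(from 3rd) 3.298 N 10.5 r 73  N85 9.0 tau85 9.5
```

>>> step_arm(deltas=[{"x": 0.0005,"y": 0.0,"z": 0,"wx": 0,"wy": 0,"wz": 0,"jaw": 1},{"x": 0.001,"y": 0.0,"z": 0,"wx": 0,"wy": 0,"wz": 0,"jaw": 1},{"x": 0.001,"y": 0.0,"z": 0,"wx": 0,"wy": 0,"wz": 0,"jaw": 1}])

```text
time: 23.45
ee_pos: [554.6, -136.1, 122.6]
tcp_rot: [-3.141, 0.003, 0.146]
contact_force: [-12.1, -6.6, 5.2]
grip_width: -0.0
```

```bash
python3 -c "
from h import *
push()"
```

```text
t23.45 c [-2.5 84.1] F [-12.9  -4.7] th 1.407 q(from 3rd) 3.305 N 12.0 r 73  N85 10.3 tau85 10.8
```

>>> step_arm(deltas=[{"x": 0.0005,"y": 0.0,"z": 0,"wx": 0,"wy": 0,"wz": 0,"jaw": 1},{"x": 0.001,"y": 0.0,"z": 0,"wx": 0,"wy": 0,"wz": 0,"jaw": 1},{"x": 0.001,"y": 0.0,"z": 0,"wx": 0,"wy": 0,"wz": 0,"jaw": 1}])

```text
time: 23.75
ee_pos: [555.2, -136.0, 122.6]
tcp_rot: [3.142, 0.004, 0.146]
contact_force: [-11.5, -7.0, 4.7]
grip_width: -0.001
```

```bash
python3 -c "
from h import *
push()"
```

```text
t23.75 c [-1.9 84.1] F [-12.4  -5.2] th 1.399 q(from 3rd) 3.313 N 11.4 r 73  N85 9.8 tau85 10.3
```

>>> step_arm(deltas=[{"x": 0.0005,"y": 0.0,"z": 0,"wx": 0,"wy": 0,"wz": 0,"jaw": 1},{"x": 0.001,"y": 0.0,"z": 0,"wx": 0,"wy": 0,"wz": 0,"jaw": 1},{"x": 0.001,"y": 0.0,"z": 0,"wx": 0,"wy": 0,"wz": 0,"jaw": 1}])

```text
time: 24.05
ee_pos: [555.8, -136.0, 122.6]
tcp_rot: [3.141, 0.004, 0.146]
contact_force: [-12.8, -6.6, 5.5]
grip_width: -0.0
```

```bash
python3 -c "
from h import *
push()"
```

```text
t24.05 c [-1.4 84. ] F [-13.7  -4.6] th 1.391 q(from 3rd) 3.321 N 12.6 r 73  N85 10.8 tau85 11.4
```

>>> step_arm(deltas=[{"x": 0.0,"y": 0.0,"z": 0,"wx": 0,"wy": 0,"wz": 0,"jaw": 1}])

```text
time: 24.15
ee_pos: [555.8, -136.0, 122.6]
tcp_rot: [3.141, 0.004, 0.146]
contact_force: [-13.4, -7.6, 5.3]
grip_width: -0.002
```

```bash
python3 -c "
from h import *
push()"
```

```text
t24.15 c [-1.4 84. ] F [-14.3  -5.5] th 1.392 q(from 3rd) 3.321 N 13.1 r 73  N85 11.3 tau85 11.9
```

Snug: about 11–12 N referred to 85 mm, inside the 10–14 N window. Even if the contact were at the finger's mid-face it would be about 13 N. Backing off, lifting clear and looking.

>>> step_arm(deltas=[{"x": -0.004,"y": 0,"z": 0,"wx": 0,"wy": 0,"wz": 0,"jaw": 1},{"x": -0.01,"y": 0,"z": 0,"wx": 0,"wy": 0,"wz": 0,"jaw": 1},{"x": -0.017,"y": 0,"z": 0,"wx": 0,"wy": 0,"wz": 0,"jaw": 1},{"x": -0.02,"y": 0,"z": -0.015,"wx": 0,"wy": 0,"wz": 0,"jaw": 1},{"x": -0.02,"y": 0,"z": -0.05,"wx": 0,"wy": 0,"wz": 0,"jaw": 1},{"x": -0.02,"y": 0,"z": -0.09,"wx": 0,"wy": 0,"wz": 0,"jaw": 1},{"x": -0.02,"y": 0,"z": -0.12,"wx": 0,"wy": 0,"wz": 0,"jaw": 1},{"x": -0.02,"y": 0,"z": -0.13,"wx": 0,"wy": 0,"wz": 0,"jaw": 1}])

```text
time: 24.95
ee_pos: [543.6, -137.6, 257.3]
tcp_rot: [-3.141, -0.015, 0.149]
contact_force: [-0.9, 0.4, -0.7]
grip_width: 0.002
```

>>> step_arm(deltas=[{"x": -0.03,"y": 0,"z": -0.01,"wx": 0,"wy": 0,"wz": 0,"jaw": 1},{"x": -0.07,"y": 0,"z": -0.02,"wx": 0,"wy": 0,"wz": 0,"jaw": 1},{"x": -0.11,"y": 0,"z": -0.02,"wx": 0,"wy": 0,"wz": 0,"jaw": 1},{"x": -0.14,"y": 0,"z": -0.02,"wx": 0,"wy": 0,"wz": 0,"jaw": 1},{"x": -0.15,"y": 0,"z": -0.02,"wx": 0,"wy": 0,"wz": 0,"jaw": 1},{"x": -0.15,"y": 0,"z": -0.02,"wx": 0,"wy": 0,"wz": 0,"jaw": 1},{"x": -0.15,"y": 0,"z": -0.02,"wx": 0,"wy": 0,"wz": 0,"jaw": 1}])

```text
time: 25.65
ee_pos: [394.1, -159.7, 271.8]
tcp_rot: [-3.139, -0.009, 0.149]
contact_force: [-0.1, -0.7, 0.2]
grip_width: 0.004
```

```bash
python3 -c "
from h import *
import pickle
st=status.get_state();print(st['time'],st['ee_pos'].round(1),st['contact_force'].round(1))
t=cams.capture('top');s=cams.capture('side');crop(s['color'],(230,110,430,300),3,'pics/s9.png');crop(t['color'],(140,125,560,340),1.9,'pics/t9.png')
for b in blobs(t['color'],(0,150,90),(6,255,255),12,(400,140,560,300)):
  w=w2c(plane(t,b[0],140));print(w.round(1),np.hypot(*w).round(1),np.arctan2(w[1],w[0]).round(3))
bt=blobs(t['color'],(0,0,0),(180,255,32),15,(300,215,390,275));bs=blobs(s['color'],(0,0,0),(180,255,32),15,(300,190,360,245));print(bt,bs)
print('white now/was',blobs(t['color'],(105,120,60),(125,255,255),100,(100,250,250,350)))
"
```

```text
25.65 [ 394.1 -159.7  271.8] [-0.1 -0.7  0.2]
[104.5 -26.5] 107.8 -0.249
[ -25.2 -103.5] 106.5 -1.81
[-102.1   31.6] 106.9 2.841
[([345.0, 240.8], [337, 231, 18, 20, 266]), ([362.7, 247.1], [359, 237, 8, 20, 93])] [([327.9, 210.7], [320, 201, 17, 20, 293])]
white now/was [([165.9, 299.7], [157, 291, 18, 18, 264])]
```

View pics/s9.png

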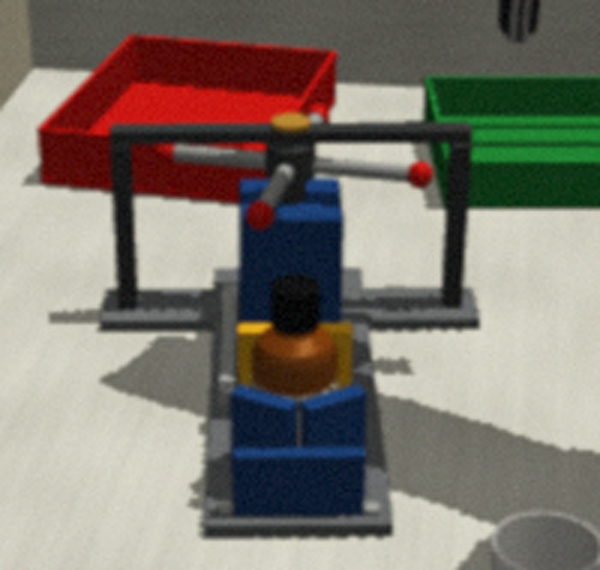

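View pics/t9.png

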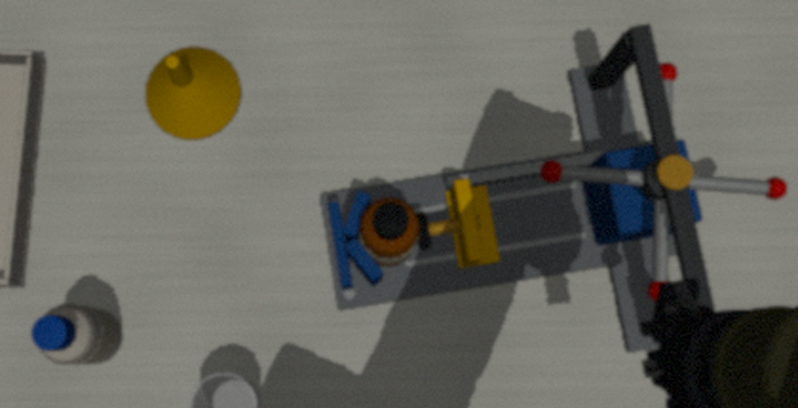

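```bash
python3 -c "
from h import *
t=cams.capture('top');s=cams.capture('side')
p,e=tri([ray(t,(345,240.8)),ray(s,(327.9,210.7))]);print(p,e,'clamp xy (hub)',w2c(p),'expect seat 0,265')
"
```

```text
[531.15155485  44.18725656 148.2126831 ] [0.6760610672047688, 0.676061067204749] clamp xy (hub) [  1.0326784  265.87989972] expect seat 0,265
```

The cap is at clamp (1.0, 265.9), against a seat of (0, 265), at height 148 against 147. The bottle is upright and seated against the V stop, the gripper is clear at z 272, and the white bottle has not moved. Handing in.

```bash
python3 -c "
from rig import order
print(order.close_job())"
```

```text
the job is handed in; nothing more can be done
None
```

The amber bottle is clamped upright against the V stop and the job is handed in, at about 26 s of the 69 s allowed. I gripped the bottle by its cap, stood it in the cradle about 2–3 mm from the measured cradle point, and let go. I then wound the handle clockwise in three strokes with the closed fingers, all on the cradle side of the yoke. I stopped when the push climbed from about 6.6 N to about 11–12 N at 85 mm radius, and backed off.

Last checks:
- **Bottle position:** the cap triangulates to within 1–2 mm of the seat, in plan and in height, so the bottle is upright.
- **Hand:** it is clear of everything, with contact force about 0.
- **Bystanders:** the white bottle's cap is at the same pixel as before. I checked the funnel and beaker by eye only, and they look unmoved in the last pictures.

Where readings disagreed or stay uncertain:
- **Handle angle:** the finger position gave 3.32 rad at the stop. The camera gave about 3.39 afterwards, and a third ball at the edge of view 3.44. I put this down to the finger being thinner than I modelled.
- **Final push:** readings varied by about 0.5 N. It also depends on where the finger touched the spoke, so it could have been as high as about 13 N, still inside the snug range.

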